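Build two setting masters on the granite stones

ROBOT

A 6-joint arm with a two-finger parallel gripper is mounted at the origin on the work surface. World frame = base frame: x ahead of the robot, y to its left, z up, the work surface at z = 0. Lengths are in m, angles in rad, forces in N, time in s.
With the tool pointing down it reaches from about 0.35 to 0.975 m from the base axis. Payload 4.9 kg.
Tool frame: the origin (TCP) lies between the finger pads; the fingertips stand 17 mm ahead of it and the grasp point (between the pads) lies 2 mm behind it; z points along the fingers, y is the direction in which the jaws open and shut (so a half turn about z gives the same grasp; the last joint's range is limited). The gripper opens to 85 mm and grips with 20 to 120 N. Pads are 22 mm wide; open, the fingers measure 114 mm over their backs; the gripper's body (76 mm by 85 mm) begins 54 mm behind the grasp point. The pads swing forward as they close: fully open they stand 13 mm farther back than shut.
Start: joints at [-1.419, 0.053, 1.613, -0, 1.476, -0.119], TCP at [0.167, -0.602, 0.248] pointing down, gripper open.
Joint ranges: [-3.01, 3.01], [-1.01, 2.22], [0.06, 2.58], [-1.02, 4.17], [0.09, 2.62], [-3.14, 3.14]. Speed limits (rad/s): [2.57, 2.57, 3.14, 3.14, 3.14, 3.14].

INTERFACE

Orientations are given as a unit quaternion [w, x, y, z].
In Python, from rig import arm gives the robot as it stands.
- The arm moves only by the shell command python3 -m handwheel 'ROWS' [FORCE]. ROWS is JSON, a list of rows, each an object of numbers: "tx", "ty", "tz": the shift along the tool's x, y, z normalised to -1 to 1, where 1 is 0.12 m; "rx", "ry", "rz": the turn, a rotation vector about the tool's x, y, z normalised to -1 to 1, where 1 is 120 degrees; "gripper": the closure, from -1 (fully open) to 1 (shut). In form: [{"tx": .., "ty": .., "tz": .., "rx": .., "ry": .., "rz": .., "gripper": ..}, ...]. A call has 1 to 10 rows; each row shifts and turns the pose as measured when the row begins, along the tool's axes as they then stand; what a row does not reach is not made up. A row lasts 1/8 s, in which the tool goes at most 62.5 mm and 10.7 degrees, less where a joint would pass 70% of its speed; a pose out of reach is approached as far as the arm can. A call with a number of a shift or a turn outside -1 to 1 is refused whole. A call with a gripper value outside its range is refused whole. The fingers move at their own pace and stop on an object; FORCE is the grip in N (left out, the last holds). Time passes only in rows, so rows that do not move let the fingers close. It gives the time, the measured TCP pose, the force and the opening at its end, in the units of the state.
- arm.sense(): the state, without advancing time (a new reading comes with each control period).
- arm.grab_frame(name): name is "scene" or "top"; returns a dict with "pixels" (420x560x3 uint8, red, green, blue), "camera_matrix" (3x3 intrinsics, pixels), "k1" (the pictures are not rectified: a ray, as slopes to the right and down, at radius r is drawn at 1 + k1 r^2 times it, then the intrinsics apply), "R" (3x3) and "t" (3): a world point X has camera coordinates R X + t. Camera axes: x right, y down, z forward; pixel columns grow to the right and rows downward; lengths in m; the calibration is good to about 2 mm. A picture is of the moment at which its call begins. There is no depth.
- arm.sign_off(): hands the job in, once; it reports no verdict.
The state is a dict: "time": time; "q": joint angles; "joint_velocities": joint speeds; "tau": joint torques, N m; "ee_pos": TCP position; "orientation": TCP orientation; "wrist_force": force on the tool from outside, world axes, zero at the start; "torque": the same for the moment, N m; "grip_width": finger opening in m.
Only numpy, scipy, OpenCV 4.12 (cv2) and the standard library are available. Lean on these libraries where they do the work, as an engineer would, in place of code of your own. Each camera call takes 0.05 s, during which the arm holds its last target.

TASK

Build the two height masters for the comparator from the five loose steel pieces on the bench. On the square granite stone stack the square block, then the hexagonal block on it, then the ring on top; on the round granite stone put the plain disc with the slim cylinder standing upright on it. Centre each piece on what is below, leave both stacks standing free, and do not shove or tip the indicator stand with the black base.

Things in the scene. Friction and masses are not known exactly. Their poses are not given: they have to be found in the camera images.
- square_stone_top (a point): grey granite stone, 90 x 90 x 24 mm, fixed to the bench in a place and yaw that vary; this point is the centre of its top face, 24 mm above the bench, z up, x and y along its sides. It carries the stack of three
- round_stone_top (a point): grey granite stone, round, 90 mm across, 24 mm tall, fixed to the bench; this point is the centre of its top face, 24 mm above the bench, z up. It carries the stack of two
- square_block_mid (a point): bare steel square block, 56 x 56 x 28 mm tall, about 0.5 kg, with four small dark holes drawn on its top, lying flat on the bench; x and y along its sides, z up. This point is its centre, half-way up (14 mm over its underside)
- hex_block_mid (a point): bare steel hexagonal block, 50 mm across flats, 26 mm tall, about 0.4 kg, lying flat on the bench; its x axis is square to one pair of flats (the other pairs at 60 and 120 degrees), z up. This point is its centre, half-way up (13 mm over its underside)
- ring_gauge_mid (a point): bare steel ring, 42 mm outside, 20 mm open bore, 24 mm tall, about 0.2 kg, lying flat on the bench, z up along the bore. This point is its centre, half-way up (12 mm over its underside)
- disc_mid (a point): bare steel plain solid disc without a hole, 48 mm across, 24 mm tall, about 0.33 kg, lying flat on the bench, z up. This point is its centre, half-way up (12 mm over its underside)
- plug_mid (a point): bare steel slim solid cylinder, 24 mm across, 44 mm tall, about 0.15 kg, standing upright on the bench, z up. This point is its centre, half-way up (22 mm over its underside)
- stand_base (a point): indicator stand, a bystander to be left alone: black base 90 x 110 mm, 36 mm tall, with a steel post up to 226 mm over the bench that stands 20 mm along +x from the base's centre and a short cross bar 165 mm up; loose, 1.6 kg. This point is the centre of the black base, 18 mm up; x along its 90 mm side, y along its 110 mm side
Things that resemble listed ones, but are neither listed nor needed, are in the scene too. Leave any yellow look-alike of the part that bears disc_mid alone.

How it is judged:
At the end, for the whole second after the job is handed in: Square stone: square block (within 12 mm of centre), hexagonal block, ring, each within 10 mm of the piece below. Round stone: disc (within 12 mm), upright cylinder (within 10 mm). Heights within 4 mm, tilt under 0.08 rad, all released and at rest (horizontal distance between square_block_mid and square_stone_top below 0.012 m and z of square_block_mid in the frame of square_stone_top between 0.01 and 0.018 m and horizontal distance between hex_block_mid and square_block_mid below 0.01 m and z of hex_block_mid in the frame of square_block_mid between 0.023 and 0.031 m and horizontal distance between ring_gauge_mid and hex_block_mid below 0.01 m and z of ring_gauge_mid in the frame of hex_block_mid between 0.021 and 0.029 m and horizontal distance between disc_mid and round_stone_top below 0.012 m and z of disc_mid in the frame of round_stone_top between 0.008 and 0.016 m and horizontal distance between plug_mid and disc_mid below 0.01 m and z of plug_mid in the frame of disc_mid between 0.03 and 0.038 m and angle between each of square_block_mid, hex_block_mid, ring_gauge_mid, disc_mid, plug_mid's own z axis and vertical below 0.08 rad and linear speed of each of square_block, hex_block, ring_gauge, disc, plug below 0.01 m/s and angular speed of each of square_block, hex_block, ring_gauge, disc, plug below 0.1 rad/s); the robot touches nothing.
It fails at once if the indicator stand is shoved more than 30 mm or tipped more than 0.2 rad (distance of stand_base from where it was at the start of the episode above 0.03 m or angle between stand_base's own z axis and vertical above 0.2 rad).
It also fails if it takes over 128 s, if anything falls off the work surface, if the arm or the gripper's body presses on something with over 40 N, if the wrist force passes 120 N, or if a joint passes its speed limit or range.

## Working session

There is one attempt and no reset: what is moved stays moved. The work goes in short steps, Python scripts to look and compute and a shell command to move; the robot and the scene stay as the last step left them, time stands still between calls to the robot, and variables do not carry over. Pictures are saved under pics/ and viewed, and the job is handed in when it is done.

```bash
ls; mkdir -p pics; python3 - <<'E'
from rig import arm
import cv2
for n in("scene","top"):
    f=arm.grab_frame(n); cv2.imwrite(f"pics/{n}0.png",f["pixels"][:,:,::-1]); print(n,f["camera_matrix"],f["k1"],f["R"],f["t"])
print(arm.sense())
E
```

```text
pics
scene [[481.55470723   0.         288.63429584]
 [  0.         481.55470723 214.81022931]
 [  0.           0.           1.        ]] -0.002505263244580134 [[ 0.5174301   0.85572421  0.00147074]
 [ 0.68194824 -0.41131366 -0.60478729]
 [-0.51692619  0.31393812 -0.79638569]] [-0.27240495 -0.36000037  1.53586231]
top [[531.80500852   0.         282.05173741]
 [  0.         531.80500852 211.98421357]
 [  0.           0.           1.        ]] -0.17517999532442174 [[ 0.0279974  -0.99960702  0.00139575]
 [-0.98014801 -0.0277265  -0.1963189 ]
 [ 0.19628045  0.00412838 -0.98053911]] [-0.03637042  0.53156949  1.1483432 ]
{'time': 0.1, 'q': array([-1.41902444e+00,  5.33201765e-02,  1.61412167e+00,  1.18053096e-05,
        1.47602393e+00, -1.18993158e-01]), 'joint_velocities': array([-0.00015464, -0.00076447, -0.00435294,  0.00029649,  0.00038012,
       -0.00033959]), 'tau': array([-7.77221194e-04, -3.94901311e+01, -3.71367538e+01, -1.76577259e-04,
        3.93589595e-03, -4.96876012e-06]), 'ee_pos': array([ 0.16709577, -0.60170612,  0.24718867]), 'orientation': array([-9.36533976e-04,  9.90849417e-01,  1.34968724e-01, -9.47413992e-06]), 'wrist_force': array([ 0.20042776, -0.24759183, -0.46500025]), 'torque': array([-0.01018356,  0.01065783,  0.06965085]), 'grip_width': 0.08563045156524714}
```

View pics/scene0.png

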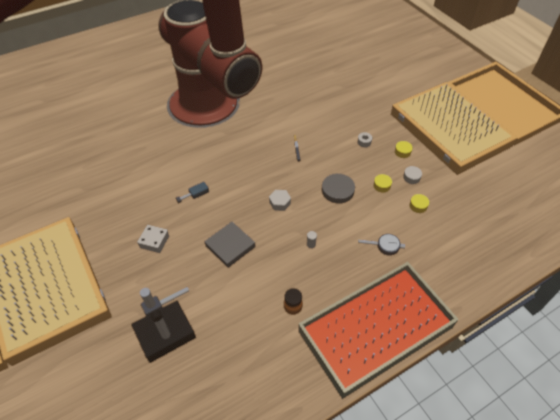

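View pics/top0.png

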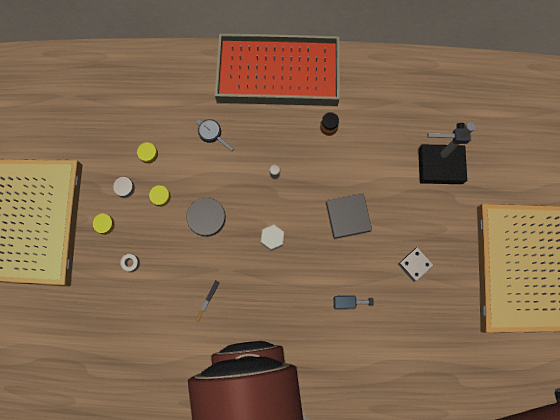

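The scene view shows all the pieces. In the top view: square block (416,264), hexagon (272,237), ring (129,262), plain disc (123,187) with yellow look-alikes around it, plug (275,171), square stone (349,216), round stone (206,216), stand (443,163).

```bash
cat > h.py <<'E'
import numpy as np, cv2
from rig import arm
def D(f): return np.array([f["k1"],0,0,0,0.])
def unproj(f,uv,z):
    # model: drawn = ray*(1+k1 r^2) -> opencv forward model k1
    p=cv2.undistortPoints(np.array(uv,float).reshape(-1,1,2),f["camera_matrix"],D(f)).reshape(-1,2)
    R,t=np.array(f["R"]),np.array(f["t"]); C=-R.T@t
    d=np.c_[p,np.ones(len(p))]@R
    return C+d*((z-C[2])/d[:,2])[:,None]
def proj(f,X):
    return cv2.projectPoints(np.array(X,float).reshape(-1,1,3),cv2.Rodrigues(np.array(f["R"]))[0],np.array(f["t"]),f["camera_matrix"],D(f))[0].reshape(-1,2)
def crop(f,c,half,sc):
    x,y=c; im=np.array(f["pixels"])[:,:,::-1]
    im=im[max(0,y-half):y+half,max(0,x-half):x+half]
    return cv2.resize(im,None,fx=sc,fy=sc,interpolation=cv2.INTER_CUBIC)
E
python3 - <<'E'
from h import *
f=arm.grab_frame("top")
cs=[(416,264),(272,237),(129,262),(123,187),(275,171),(349,216),(206,216),(443,163)]
rows=[]
ims=[]
for c in cs:
    hf=27 if c[0] in(349,206,443) else 20
    im=crop(f,c,hf,1); s=200/im.shape[0]
    im=cv2.resize(im,(200,200),interpolation=cv2.INTER_CUBIC)
    for k in range(0,2*hf,10):
        p=int(k*s); cv2.putText(im,str(c[0]-hf+k),(p,8),0,.3,(0,0,255)); cv2.putText(im,str(c[1]-hf+k),(0,p+4),0,.3,(0,0,255)); cv2.line(im,(p,10),(p,14),(0,0,255)); cv2.line(im,(20,p),(24,p),(0,0,255))
    ims.append(im)
cv2.imwrite("pics/crops.png",np.vstack([np.hstack(ims[:4]),np.hstack(ims[4:])]))
E
```

```text
(no output)
```

View pics/crops.png

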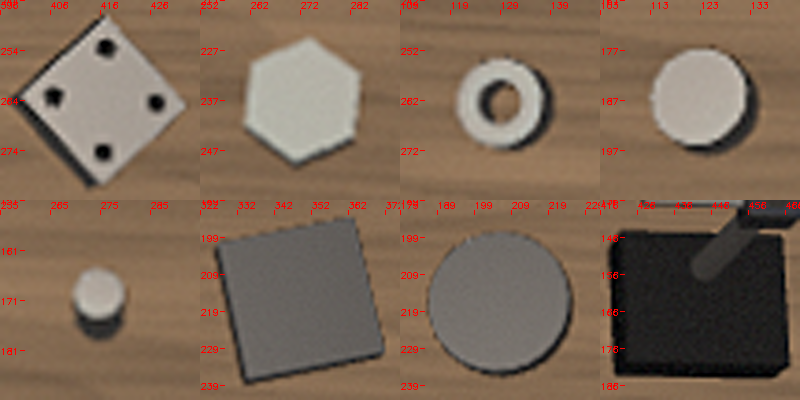

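```bash
python3 - <<'E'
from h import *
f=arm.grab_frame("top"); np.set_printoptions(precision=4,suppress=True)
def P(o,s,l): return np.array(o)+ (np.array(l,float)+.5)/s-.5
S=200/54
W={}
def poly(n,o,s,l,z,a0,k):
    X=unproj(f,P(o,s,l),z); c=X.mean(0); d=X-c; e=np.roll(X,-1,0)-X
    a=np.degrees(np.arctan2(e[:,1],e[:,0])); m=360/len(l) if len(l)!=6 else 60
    an=np.degrees(np.angle(np.exp(1j*np.radians(a*360/m)).sum()))*m/360
    print(n,c,"edges",np.linalg.norm(e[:,:2],axis=1),"edge yaw",an); W[n]=(c,an)
poly("sq",(396,244),5,[(105,15),(186,103),(98,187),(15,98)],.028,0,4)
poly("hex",(252,217),5,[(108,38),(161,74),(155,138),(96,165),(45,127),(51,66)],.026,0,6)
poly("sqst",(322,189),S,[(17,48),(152,17),(185,152),(46,184)],.024,0,4)
def circ(n,o,s,b,z):
    x0,x1,y0,y1=b; l=[(x0,(y0+y1)/2),(x1,(y0+y1)/2),((x0+x1)/2,y0),((x0+x1)/2,y1)]
    X=unproj(f,P(o,s,l),z); print(n,X.mean(0),"dia",np.linalg.norm(X[0]-X[1]),np.linalg.norm(X[2]-X[3])); W[n]=(X.mean(0),0)
circ("ring",(109,242),5,(57,143,58,147),.024)
circ("disc",(103,167),5,(51,146,48,145),.024)
circ("plug",(255,151),5,(74,125,67,118),.044)
circ("rst",(179,189),S,(28,171,32,174),.024)
X=unproj(f,[(420,146.5),(466.5,145.5),(465,183),(419.5,182)],.036); print("stand",X)
g=arm.grab_frame("scene")
im=np.array(g["pixels"])[:,:,::-1].copy(); im=cv2.resize(im,None,fx=1,fy=1)
for n,(c,a) in W.items():
    u=proj(g,[c])[0]; cv2.circle(im,tuple(int(round(v)) for v in u),1,(0,0,255),-1); print(n,u)
cv2.imwrite("pics/chk.png",cv2.resize(im[120:280,120:440],None,fx=2.5,fy=2.5,interpolation=cv2.INTER_NEAREST))
E
```

```text
sq [ 0.4251 -0.3312  0.028 ] edges [0.0549 0.0574 0.0554 0.0579] edge yaw 43.1857407258509
hex [ 0.4791 -0.0002  0.026 ] edges [0.0296 0.0297 0.0296 0.0292 0.0284 0.0292] edge yaw -3.4627640028684943
sqst [ 0.534  -0.1759  0.024 ] edges [0.0883 0.0884 0.0897 0.0879] edge yaw 13.821150392645864
ring [0.4102 0.3294 0.024 ] dia 0.04091513743882898 0.041288693322537165
disc [0.5906 0.3599 0.024 ] dia 0.046693264520180806 0.047625997394053037
plug [ 0.6349 -0.0011  0.044 ] dia 0.023617025706275434 0.024536498407083114
rst [0.5227 0.1559 0.024 ] dia 0.09015020872250061 0.09053278856362598
stand [[ 0.7043 -0.3458  0.036 ]
 [ 0.7118 -0.4616  0.036 ]
 [ 0.618  -0.4528  0.036 ]
 [ 0.6166 -0.3418  0.036 ]]
sq [152.7385 234.7283]
hex [279.2652 196.2192]
sqst [229.1017 239.9958]
ring [364.4752 136.0797]
disc [412.6798 171.2672]
plug [311.3333 234.0206]
rst [337.5092 184.274 ]
```

View pics/chk.png

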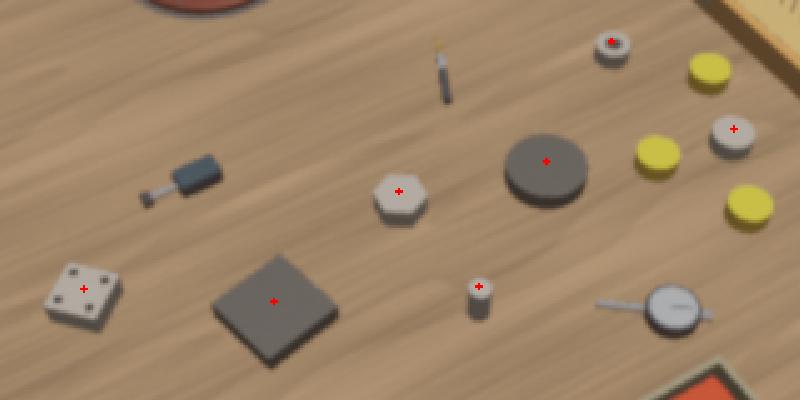

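```bash
cat >> h.py <<'E'
from scipy.spatial.transform import Rotation as Ro
def go(x,y,z,jaw):
    """what remains, in row units; jaw=world angle (deg) of tool y"""
    s=arm.sense(); w,a,b,c=s["orientation"]; Rc=Ro.from_quat([a,b,c,w])
    best=None
    for j in (jaw,jaw+180):
        r=np.radians(j); yv=np.array([np.cos(r),np.sin(r),0]); zv=np.array([0,0,-1.]); xv=np.cross(yv,zv)
        Rt=Ro.from_matrix(np.c_[xv,yv,zv]); rv=(Rc.inv()*Rt).as_rotvec()
        if best is None or np.linalg.norm(rv)<np.linalg.norm(best[0]): best=(rv,Rt)
    d=np.array([x,y,z])-s["ee_pos"]
    p=lambda v:np.round(v,3)
    print("t",round(s["time"],2),"pos",np.round(s["ee_pos"],4),"w",round(s["grip_width"],4),"F",np.round(s["wrist_force"],1),"q6",round(s["q"][5],2))
    print(" turn first r",p(best[0]/np.radians(120)),"then t",p(best[1].inv().apply(d)/.12),"| without turn t",p(Rc.inv().apply(d)/.12))
E
python3 -c "
from h import *
go(.425,-.331,.12,-46.8)"
```

```text
t 0.25 pos [ 0.1671 -0.6019  0.2477] w 0.0856 F [-0.3  0.5 -0.1] q6 -0.12
 turn first r [-0.    -0.    -0.231] then t [ 3.112 -0.175  1.064] | without turn t [ 2.674 -1.6    1.066]
```

```bash
python3 -m handwheel '[{"rz":-0.08},{"rz":-0.08},{"rz":-0.07},{"tx":0.4},{"tx":0.4},{"tx":0.4},{"tx":0.4},{"tx":0.4},{"tx":0.4}]' 60; python3 -c "
from h import *
go(.425,-.331,.12,-46.8)"
```

```text
t 0.25 pos [ 0.1671 -0.6019  0.2477] w 0.0856 F [-0.3  0.5 -0.1] q6 -0.12
 turn first r [-0.    -0.    -0.231] then t [ 3.112 -0.175  1.064] | without turn t [ 2.674 -1.6    1.066]invalid input at $[0]: expected keys tx, ty, tz, rx, ry, rz, gripper
```

```bash
python3 -m handwheel '[{"tx":0,"ty":0,"tz":0,"rx":0,"ry":0,"rz":-0.08,"gripper":-1},{"tx":0,"ty":0,"tz":0,"rx":0,"ry":0,"rz":-0.08,"gripper":-1},{"tx":0,"ty":0,"tz":0,"rx":0,"ry":0,"rz":-0.07,"gripper":-1},{"tx":0.4,"ty":0,"tz":0,"rx":0,"ry":0,"rz":0,"gripper":-1},{"tx":0.4,"ty":0,"tz":0,"rx":0,"ry":0,"rz":0,"gripper":-1},{"tx":0.4,"ty":0,"tz":0,"rx":0,"ry":0,"rz":0,"gripper":-1},{"tx":0.4,"ty":0,"tz":0,"rx":0,"ry":0,"rz":0,"gripper":-1},{"tx":0.4,"ty":0,"tz":0,"rx":0,"ry":0,"rz":0,"gripper":-1},{"tx":0.4,"ty":0,"tz":0,"rx":0,"ry":0,"rz":0,"gripper":-1}]' 60; python3 -c "
from h import *
go(.425,-.331,.12,-46.8)"
```

```text
time: 1.38
ee_pos: [0.3777, -0.3978, 0.2465]
orientation: [-0.001, 0.928, 0.372, 0.0]
wrist_force: [0.1, -0.4, -1.3]
grip_width: 0.0852
t 1.38 pos [ 0.3777 -0.3978  0.2465] w 0.0852 F [ 0.1 -0.4 -1.3] q6 -0.14
 turn first r [-0.001 -0.001  0.004] then t [ 0.668 -0.136  1.054] | without turn t [ 0.667 -0.129  1.055]
```

```bash
python3 -m handwheel '[{"tx":0.35,"ty":-0.07,"tz":0.2,"rx":0,"ry":0,"rz":0,"gripper":-1},{"tx":0.32,"ty":-0.07,"tz":0.2,"rx":0,"ry":0,"rz":0,"gripper":-1},{"tx":0,"ty":0,"tz":0.35,"rx":0,"ry":0,"rz":0,"gripper":-1},{"tx":0,"ty":0,"tz":0.35,"rx":0,"ry":0,"rz":0,"gripper":-1},{"tx":0,"ty":0,"tz":0,"rx":0,"ry":0,"rz":0,"gripper":-1}]'; python3 -c "
from h import *
go(.425,-.331,.022,-46.8)"
```

```text
time: 2.0
ee_pos: [0.4288, -0.3249, 0.1129]
orientation: [0.001, 0.927, 0.375, 0.001]
wrist_force: [-0.1, -0.2, 0.4]
grip_width: 0.0853
t 2.0 pos [ 0.4288 -0.3249  0.1129] w 0.0853 F [-0.1 -0.2  0.4] q6 0.01
 turn first r [ 0.001 -0.001  0.007] then t [-0.058  0.016  0.758] | without turn t [-0.06   0.013  0.758]
```

```bash
python3 -m handwheel '[{"tx":-0.06,"ty":0.015,"tz":0.2,"rx":0,"ry":0,"rz":0.007,"gripper":-1},{"tx":0,"ty":0,"tz":0.25,"rx":0,"ry":0,"rz":0,"gripper":-1},{"tx":0,"ty":0,"tz":0.2,"rx":0,"ry":0,"rz":0,"gripper":-1},{"tx":0,"ty":0,"tz":0,"rx":0,"ry":0,"rz":0,"gripper":-1}]'; python3 -c "
from h import *
go(.425,-.331,.022,-46.8)
f=arm.grab_frame('scene'); cv2.imwrite('pics/a1.png',crop(f,(165,230),60,5))"
```

```text
time: 2.5
ee_pos: [0.4292, -0.3366, 0.0422]
orientation: [0.007, 0.93, 0.367, 0.004]
wrist_force: [-0.3, -0.7, 0.4]
grip_width: 0.0854
t 2.5 pos [ 0.4292 -0.3366  0.0422] w 0.0854 F [-0.3 -0.7  0.4] q6 0.01
 turn first r [ 0.007 -0.001 -0.001] then t [ 0.007 -0.058  0.168] | without turn t [ 0.006 -0.061  0.168]
```

View pics/a1.png

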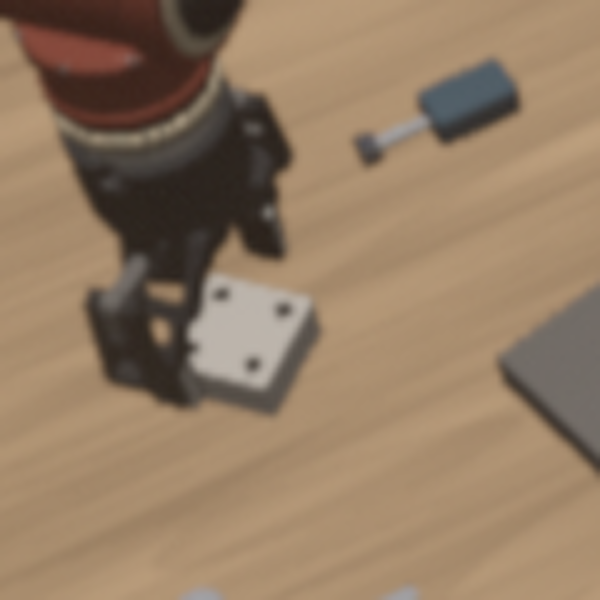

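```bash
python3 -c "
from h import *
f=arm.grab_frame('scene')
s=arm.sense(); w,a,b,c=s['orientation'];R=Ro.from_quat([a,b,c,w]);print(s['q'],s['ee_pos'],R.as_matrix())
P=[s['ee_pos']+R.apply([0,y,z]) for y,z in((-.043,.01),(.043,.01),(-.043,0),(.043,.0))]+[(.425,-.331,.028),s['ee_pos']]
u=proj(f,P); print(u)
v=(u-np.array([105,170]))*5
im=crop(f,(165,230),60,5)
for i,p in enumerate(v): cv2.circle(im,tuple(p.astype(int)),4,(0,0,255) if i<4 else (0,255,0),-1)
cv2.imwrite('pics/a2.png',im)
t=arm.grab_frame('top'); im=crop(t,(416,264),50,6); 
for i,p in enumerate((proj(t,P)-np.array([366,214]))*6): cv2.circle(im,tuple(p.astype(int)),4,(0,0,255) if i<4 else (0,255,0),-1)
cv2.imwrite('pics/a3.png',im)
"
```

```text
[-0.80226996  0.07702163  1.95322371  0.00195951  1.09153167  0.0149418 ] [ 0.43056033 -0.33793226  0.04444937] [[ 0.72983158  0.6834619   0.01502305]
 [ 0.68362391 -0.72971802 -0.01303723]
 [ 0.00205214  0.0197851  -0.99980215]]
[[157.96459726 222.60026306]
 [142.43247766 250.01038976]
 [157.1285006  220.15745947]
 [141.45247624 247.64565767]
 [152.80971109 234.65118418]
 [149.46191974 233.60034092]]
```

View pics/a2.png

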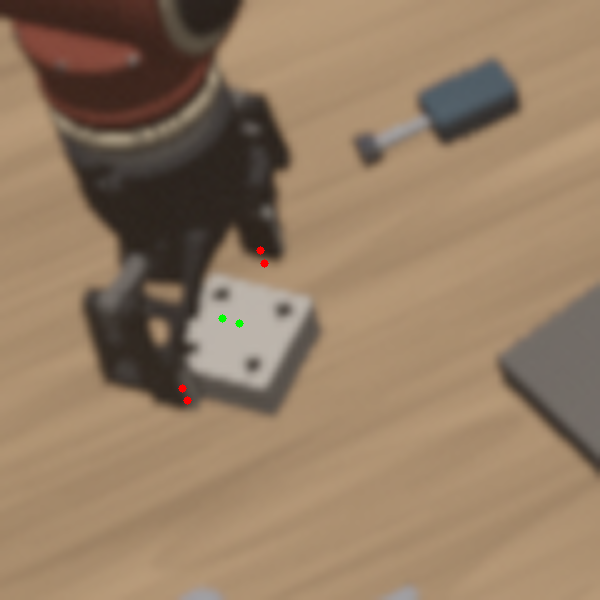

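View pics/a3.png

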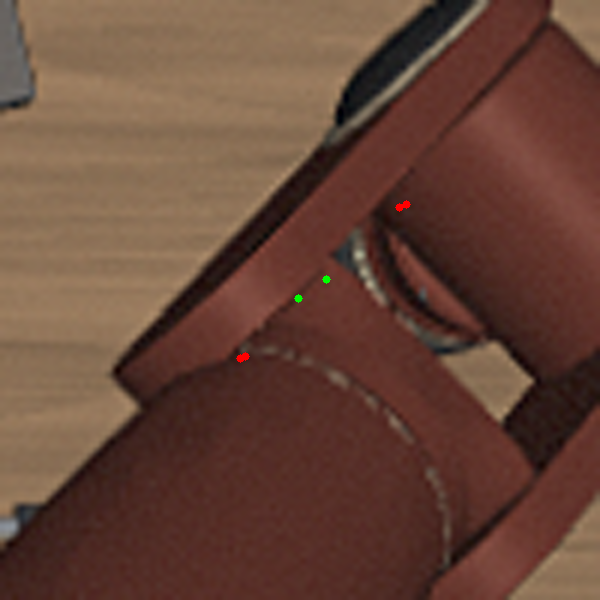

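```bash
python3 -m handwheel '[{"tx":0,"ty":-0.06,"tz":0.03,"rx":0.007,"ry":0,"rz":0,"gripper":-1},{"tx":0,"ty":0,"tz":0,"rx":0,"ry":0,"rz":0,"gripper":-1},{"tx":0,"ty":0,"tz":0,"rx":0,"ry":0,"rz":0,"gripper":-1}]'; python3 -c "
from h import *
go(.425,-.331,.022,-46.8)"; python3 -m handwheel '[{"tx":0,"ty":0,"tz":0,"rx":0,"ry":0,"rz":0,"gripper":-1}]';python3 -c "
from h import *
go(.425,-.331,.022,-46.8)"
```

```text
time: 3.02
ee_pos: [0.4269, -0.3338, 0.044]
orientation: [0.004, 0.93, 0.368, 0.003]
wrist_force: [-0.5, -0.6, -0.2]
grip_width: 0.0853
t 3.02 pos [ 0.4269 -0.3338  0.044 ] w 0.0853 F [-0.5 -0.6 -0.2] q6 0.01
 turn first r [ 0.005 -0.001 -0.001] then t [ 0.004 -0.028  0.183] | without turn t [ 0.004 -0.03   0.183]
time: 3.15
ee_pos: [0.427, -0.3339, 0.0442]
orientation: [0.004, 0.93, 0.368, 0.003]
wrist_force: [0.5, 0.3, 0.1]
grip_width: 0.0855
t 3.15 pos [ 0.427  -0.3339  0.0442] w 0.0855 F [0.5 0.3 0.1] q6 0.01
 turn first r [ 0.005 -0.001 -0.001] then t [ 0.004 -0.029  0.185] | without turn t [ 0.004 -0.03   0.184]
```

```bash
python3 -m handwheel '[{"tx":0,"ty":-0.04,"tz":0.09,"rx":0.006,"ry":0,"rz":0,"gripper":-1},{"tx":0,"ty":0,"tz":0.09,"rx":0,"ry":0,"rz":0,"gripper":-1},{"tx":0,"ty":0,"tz":0,"rx":0,"ry":0,"rz":0,"gripper":-1}]'; python3 -c "
from h import *
go(.425,-.331,.022,-46.8)"
```

```text
time: 3.52
ee_pos: [0.4231, -0.3296, 0.0203]
orientation: [-0.003, 0.93, 0.368, 0.0]
wrist_force: [-0.2, 0.3, 1.2]
grip_width: 0.085
t 3.52 pos [ 0.4231 -0.3296  0.0203] w 0.085 F [-0.2  0.3  1.2] q6 0.01
 turn first r [-0.002 -0.001 -0.001] then t [ 0.004  0.019 -0.014] | without turn t [ 0.004  0.019 -0.014]
```

```bash
python3 -m handwheel '[{"tx":0,"ty":0.02,"tz":-0.03,"rx":0,"ry":0,"rz":0,"gripper":-1},{"tx":0,"ty":0,"tz":0,"rx":0,"ry":0,"rz":0,"gripper":0},{"tx":0,"ty":0,"tz":0,"rx":0,"ry":0,"rz":0,"gripper":1},{"tx":0,"ty":0,"tz":0,"rx":0,"ry":0,"rz":0,"gripper":1},{"tx":0,"ty":0,"tz":0,"rx":0,"ry":0,"rz":0,"gripper":1},{"tx":0,"ty":0,"tz":0,"rx":0,"ry":0,"rz":0,"gripper":1}]' 60; python3 -c "
from h import *
go(.425,-.331,.022,-46.8)"
```

```text
time: 4.28
ee_pos: [0.4253, -0.332, 0.0247]
orientation: [-0.002, 0.93, 0.368, 0.0]
wrist_force: [0.9, 0.1, 0.1]
grip_width: 0.0546
t 4.28 pos [ 0.4253 -0.332   0.0247] w 0.0546 F [0.9 0.1 0.1] q6 0.01
 turn first r [-0.002 -0.001 -0.001] then t [ 0.004 -0.008  0.022] | without turn t [ 0.004 -0.008  0.022]
```

```bash
python3 -m handwheel '[{"tx":0,"ty":0,"tz":-0.2,"rx":0,"ry":0,"rz":0,"gripper":1},{"tx":0,"ty":0,"tz":-0.3,"rx":0,"ry":0,"rz":0,"gripper":1},{"tx":0,"ty":0,"tz":-0.2,"rx":0,"ry":0,"rz":0,"gripper":1},{"tx":0,"ty":0,"tz":0,"rx":0,"ry":0,"rz":0,"gripper":1}]'; python3 -c "
from h import *
go(.534,-.176,.06,-46.8)"
```

```text
time: 4.78
ee_pos: [0.4224, -0.3293, 0.1057]
orientation: [-0.007, 0.93, 0.368, -0.002]
wrist_force: [1.0, 0.1, -4.2]
grip_width: 0.0547
t 4.78 pos [ 0.4224 -0.3293  0.1057] w 0.0547 F [ 1.   0.1 -4.2] q6 0.01
 turn first r [-0.007 -0.001 -0.001] then t [ 1.552 -0.295  0.38 ] | without turn t [ 1.551 -0.291  0.388]
```

```bash
python3 -m handwheel '[{"tx":0.3,"ty":-0.06,"tz":0,"rx":0,"ry":0,"rz":0,"gripper":1},{"tx":0.35,"ty":-0.07,"tz":0,"rx":0,"ry":0,"rz":0,"gripper":1},{"tx":0.35,"ty":-0.06,"tz":0,"rx":0,"ry":0,"rz":0,"gripper":1},{"tx":0.35,"ty":-0.06,"tz":0,"rx":0,"ry":0,"rz":0,"gripper":1},{"tx":0.2,"ty":-0.04,"tz":0,"rx":0,"ry":0,"rz":0,"gripper":1},{"tx":0,"ty":0,"tz":0,"rx":0,"ry":0,"rz":0,"gripper":1}]'; python3 -c "
from h import *
go(.534,-.176,.065,-46.8)"
```

```text
time: 5.52
ee_pos: [0.5305, -0.1688, 0.0929]
orientation: [-0.014, 0.93, 0.367, -0.008]
wrist_force: [-0.2, -0.2, -4.4]
grip_width: 0.0548
t 5.53 pos [ 0.5305 -0.1688  0.0929] w 0.0548 F [-0.2 -0.2 -4.4] q6 0.37
 turn first r [-0.016  0.002 -0.002] then t [-0.02   0.064  0.232] | without turn t [-0.019  0.071  0.23 ]
```

```bash
python3 -m handwheel '[{"tx":-0.02,"ty":0.06,"tz":0.1,"rx":-0.016,"ry":0.002,"rz":-0.002,"gripper":1},{"tx":0,"ty":0,"tz":0.1,"rx":-0.003,"ry":0,"rz":0,"gripper":1},{"tx":0,"ty":0,"tz":0,"rx":0,"ry":0,"rz":0,"gripper":1},{"tx":0,"ty":0,"tz":0,"rx":0,"ry":0,"rz":0,"gripper":1}]'; python3 -c "
from h import *
go(.534,-.176,.049,-46.8)"
```

```text
time: 6.02
ee_pos: [0.5295, -0.1758, 0.0632]
orientation: [0.001, 0.93, 0.368, -0.002]
wrist_force: [0.2, 0.3, -3.8]
grip_width: 0.0546
t 6.03 pos [ 0.5295 -0.1758  0.0632] w 0.0546 F [ 0.2  0.3 -3.8] q6 0.37
 turn first r [ 0.     0.002 -0.   ] then t [0.027 0.027 0.118] | without turn t [0.027 0.027 0.118]
```

```bash
python3 -m handwheel '[{"tx":0.04,"ty":0.03,"tz":0.06,"rx":0,"ry":0.002,"rz":0,"gripper":1},{"tx":0,"ty":0,"tz":0.03,"rx":0,"ry":0,"rz":0,"gripper":1},{"tx":0,"ty":0,"tz":0,"rx":0,"ry":0,"rz":0,"gripper":1},{"tx":0,"ty":0,"tz":0,"rx":0,"ry":0,"rz":0,"gripper":1}]'; python3 -c "
from h import *
go(.534,-.176,.049,-46.8)"
```

```text
time: 6.52
ee_pos: [0.5366, -0.1758, 0.0527]
orientation: [0.001, 0.93, 0.368, 0.001]
wrist_force: [0.3, -0.6, -4.7]
grip_width: 0.0548
t 6.53 pos [ 0.5366 -0.1758  0.0527] w 0.0548 F [ 0.3 -0.6 -4.7] q6 0.37
 turn first r [ 0.001 -0.001 -0.001] then t [-0.017 -0.013  0.03 ] | without turn t [-0.017 -0.014  0.03 ]
```

```bash
python3 -m handwheel '[{"tx":-0.015,"ty":-0.01,"tz":0.03,"rx":0,"ry":0,"rz":0,"gripper":1},{"tx":0,"ty":0,"tz":0,"rx":0,"ry":0,"rz":0,"gripper":1},{"tx":0,"ty":0,"tz":0.015,"rx":0,"ry":0,"rz":0,"gripper":1},{"tx":0,"ty":0,"tz":0,"rx":0,"ry":0,"rz":0,"gripper":1}]'; python3 -c "
from h import *
go(.534,-.176,.049,-46.8)"
```

```text
time: 7.02
ee_pos: [0.5352, -0.1765, 0.049]
orientation: [0.001, 0.93, 0.368, 0.002]
wrist_force: [-0.5, -0.6, -3.6]
grip_width: 0.0549
t 7.03 pos [ 0.5352 -0.1765  0.049 ] w 0.0549 F [-0.5 -0.6 -3.6] q6 0.37
 turn first r [ 0.002 -0.001 -0.   ] then t [-0.004 -0.01   0.   ] | without turn t [-0.004 -0.01   0.   ]
```

```bash
python3 -m handwheel '[{"tx":0,"ty":0,"tz":0.015,"rx":0,"ry":0,"rz":0,"gripper":1},{"tx":0,"ty":0,"tz":0,"rx":0,"ry":0,"rz":0,"gripper":1}]'; python3 -m handwheel '[{"tx":0,"ty":0,"tz":0,"rx":0,"ry":0,"rz":0,"gripper":0},{"tx":0,"ty":0,"tz":0,"rx":0,"ry":0,"rz":0,"gripper":-1},{"tx":0,"ty":0,"tz":0,"rx":0,"ry":0,"rz":0,"gripper":-1},{"tx":0,"ty":0,"tz":0,"rx":0,"ry":0,"rz":0,"gripper":-1},{"tx":0,"ty":0,"tz":0,"rx":0,"ry":0,"rz":0,"gripper":-1}]'; python3 -c "
from h import *
go(.534,-.176,.12,-46.8)"
```

```text
time: 7.28
ee_pos: [0.5355, -0.1766, 0.0489]
orientation: [0.001, 0.93, 0.368, 0.002]
wrist_force: [0.4, 0.8, -4.3]
grip_width: 0.0544
time: 7.9
ee_pos: [0.5371, -0.1774, 0.0501]
orientation: [0.003, 0.93, 0.368, 0.003]
wrist_force: [-0.9, -0.7, 0.3]
grip_width: 0.0856
t 7.9 pos [ 0.5371 -0.1774  0.0501] w 0.0856 F [-0.9 -0.7  0.3] q6 0.37
 turn first r [ 0.003 -0.002 -0.   ] then t [-0.011 -0.026 -0.582] | without turn t [-0.009 -0.022 -0.583]
```

Released. Going up, then over to the hexagon.

```bash
python3 -m handwheel '[{"tx":0,"ty":0,"tz":-0.1,"rx":0,"ry":0,"rz":0,"gripper":-1},{"tx":0,"ty":0,"tz":-0.25,"rx":0,"ry":0,"rz":0,"gripper":-1},{"tx":0,"ty":0,"tz":-0.35,"rx":0,"ry":0,"rz":0,"gripper":-1},{"tx":0,"ty":0,"tz":0,"rx":0,"ry":0,"rz":0,"gripper":-1}]'; python3 -c "
from h import *
go(.479,0,.12,-33.5)
go(.479,0,.12,26.5)"
```

```text
time: 8.4
ee_pos: [0.5369, -0.1774, 0.139]
orientation: [0.003, 0.93, 0.368, 0.003]
wrist_force: [0.6, 0.7, -0.0]
grip_width: 0.0848
t 8.4 pos [ 0.5369 -0.1774  0.139 ] w 0.0848 F [ 0.6  0.7 -0. ] q6 0.37
 turn first r [ 0.004 -0.001 -0.111] then t [ 0.967 -1.219  0.158] | without turn t [ 0.658 -1.41   0.149]
t 8.4 pos [ 0.5369 -0.1774  0.139 ] w 0.0848 F [ 0.6  0.7 -0. ] q6 0.37
 turn first r [ 0.005  0.001 -0.611] then t [1.539 0.228 0.158] | without turn t [ 0.658 -1.41   0.149]
```

```bash
python3 -m handwheel '[{"tx":0,"ty":0,"tz":0,"rx":0.002,"ry":0,"rz":-0.06,"gripper":-1},{"tx":0,"ty":0,"tz":0,"rx":0.002,"ry":0,"rz":-0.05,"gripper":-1},{"tx":0.25,"ty":-0.31,"tz":0,"rx":0,"ry":0,"rz":0,"gripper":-1},{"tx":0.25,"ty":-0.31,"tz":0,"rx":0,"ry":0,"rz":0,"gripper":-1},{"tx":0.25,"ty":-0.31,"tz":0,"rx":0,"ry":0,"rz":0,"gripper":-1},{"tx":0.2,"ty":-0.28,"tz":0,"rx":0,"ry":0,"rz":0,"gripper":-1},{"tx":0,"ty":0,"tz":0,"rx":0,"ry":0,"rz":0,"gripper":-1}]'; python3 -c "
from h import *
go(.479,0,.08,-33.5)
f=arm.grab_frame('scene'); cv2.imwrite('pics/b1.png',crop(f,(200,230),75,5))"
```

```text
time: 9.28
ee_pos: [0.475, 0.0019, 0.1386]
orientation: [-0.001, 0.88, 0.475, 0.001]
wrist_force: [-0.3, -0.8, -0.8]
grip_width: 0.0856
t 9.28 pos [0.475  0.0019 0.1386] w 0.0856 F [-0.3 -0.8 -0.8] q6 0.43
 turn first r [-0.    -0.001  0.002] then t [0.005 0.037 0.489] | without turn t [0.003 0.037 0.489]
```

View pics/b1.png

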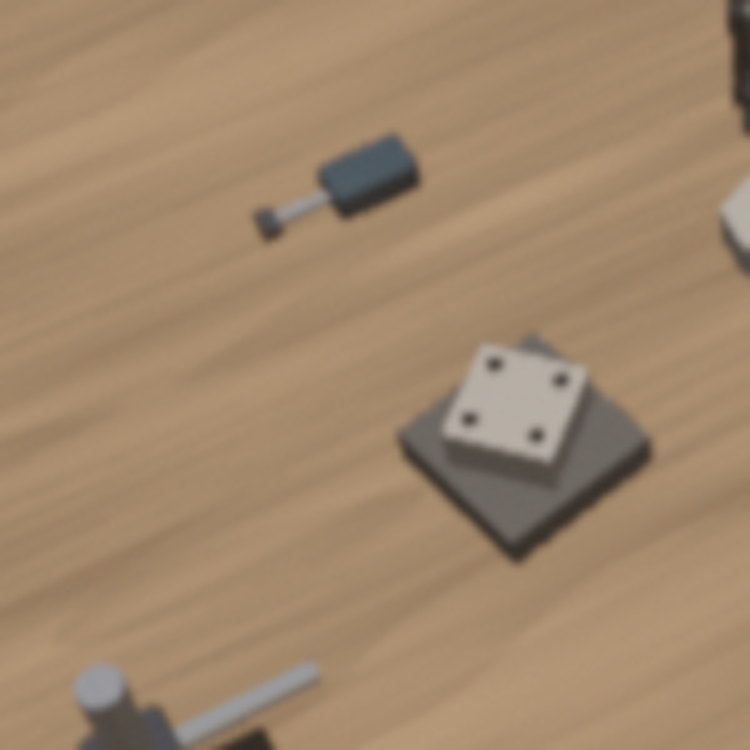

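The block sits on the square stone; its top corners are at crop (482,343), (588,370), (550,464), (444,432). I'll measure its centre.

```bash
python3 -c "
from h import *
f=arm.grab_frame('scene')
X=unproj(f,np.array([(482,343),(588,370),(550,464),(444,432)])/5+[125,155],.052);print(X.mean(0),np.linalg.norm(X-np.roll(X,1,0),axis=1))
X=unproj(f,np.array([(534,334),(650,440),(516,548),(400,436)])/5+[125,155],.024);print(X.mean(0),np.linalg.norm(X-np.roll(X,1,0),axis=1))"
python3 -m handwheel '[{"tx":0,"ty":0.04,"tz":0.25,"rx":0,"ry":0,"rz":0,"gripper":-1},{"tx":0,"ty":0,"tz":0.25,"rx":0,"ry":0,"rz":0,"gripper":-1},{"tx":0,"ty":0,"tz":0,"rx":0,"ry":0,"rz":0,"gripper":-1},{"tx":0,"ty":0,"tz":0,"rx":0,"ry":0,"rz":0,"gripper":-1}]'; python3 -c "
from h import *
go(.479,0,.023,-33.5)"
```

```text
[ 0.53914501 -0.17786287  0.052     ] [0.05437938 0.05535578 0.05656781 0.05491132]
[ 0.54196376 -0.17739214  0.024     ] [0.08736092 0.08906536 0.08675974 0.08889504]
time: 9.88
ee_pos: [0.4836, -0.0068, 0.08]
orientation: [0.002, 0.882, 0.471, 0.003]
wrist_force: [1.0, -0.8, -0.5]
grip_width: 0.0857
t 9.88 pos [ 0.4836 -0.0068  0.08  ] w 0.0857 F [ 1.  -0.8 -0.5] q6 0.42
 turn first r [ 0.003 -0.002 -0.002] then t [ 0.026 -0.064  0.475] | without turn t [ 0.024 -0.066  0.475]
```

```bash
python3 -m handwheel '[{"tx":0.02,"ty":-0.05,"tz":0.2,"rx":0.003,"ry":-0.002,"rz":-0.002,"gripper":-1},{"tx":0,"ty":0,"tz":0.12,"rx":0,"ry":0,"rz":0,"gripper":-1},{"tx":0,"ty":0,"tz":0,"rx":0,"ry":0,"rz":0,"gripper":-1},{"tx":0,"ty":0,"tz":0,"rx":0,"ry":0,"rz":0,"gripper":-1}]'; python3 -c "
from h import *
go(.479,0,.023,-33.5)"
```

```text
time: 10.38
ee_pos: [0.4846, -0.0034, 0.0459]
orientation: [0.003, 0.881, 0.472, 0.003]
wrist_force: [-0.8, 0.7, 0.2]
grip_width: 0.0853
t 10.38 pos [ 0.4846 -0.0034  0.0459] w 0.0853 F [-0.8  0.7  0.2] q6 0.43
 turn first r [ 0.004 -0.001 -0.001] then t [-0.002 -0.054  0.191] | without turn t [-0.003 -0.056  0.191]
```

```bash
python3 -m handwheel '[{"tx":0,"ty":-0.08,"tz":0.05,"rx":0.004,"ry":0,"rz":0,"gripper":-1},{"tx":0,"ty":-0.03,"tz":0.05,"rx":0,"ry":0,"rz":0,"gripper":-1},{"tx":0,"ty":0,"tz":0,"rx":0,"ry":0,"rz":0,"gripper":-1},{"tx":0,"ty":0,"tz":0,"rx":0,"ry":0,"rz":0,"gripper":-1}]'; python3 -c "
from h import *
go(.479,0,.023,-33.5)
f=arm.grab_frame('scene'); cv2.imwrite('pics/b2.png',crop(f,(280,200),50,6))"
```

```text
time: 10.88
ee_pos: [0.4737, 0.0044, 0.0345]
orientation: [-0.001, 0.881, 0.473, 0.002]
wrist_force: [-0.4, -0.4, -0.3]
grip_width: 0.0853
t 10.88 pos [0.4737 0.0044 0.0345] w 0.0853 F [-0.4 -0.4 -0.3] q6 0.44
 turn first r [ 0.    -0.002 -0.001] then t [-0.006  0.057  0.096] | without turn t [-0.006  0.057  0.096]
```

View pics/b2.png

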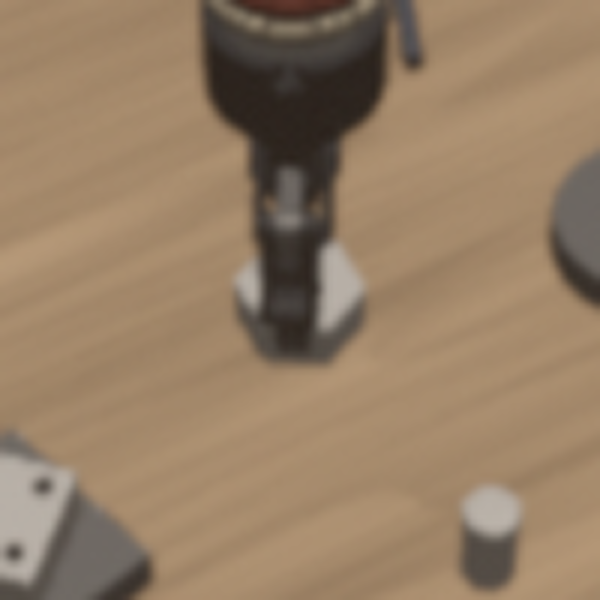

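```bash
python3 -c "
from h import *
f=arm.grab_frame('scene')
s=arm.sense(); w,a,b,c=s['orientation'];R=Ro.from_quat([a,b,c,w])
for p in ((0,.043,0),(0,.043,.01),(0,.05,-.01)): print((proj(f,[s['ee_pos']+R.apply(p)])[0]-[230,150])*6)
print((proj(f,[(.479,0,.026)])[0]-[230,150])*6)
"
python3 -m handwheel '[{"tx":0.02,"ty":0.05,"tz":0.04,"rx":0,"ry":-0.002,"rz":0,"gripper":-1},{"tx":0,"ty":0,"tz":0.05,"rx":0,"ry":0,"rz":0,"gripper":-1},{"tx":0,"ty":0,"tz":0,"rx":0,"ry":0,"rz":0,"gripper":-1},{"tx":0,"ty":0,"tz":0,"rx":0,"ry":0,"rz":0,"gripper":-1}]'; python3 -c "
from h import *
go(.479,0,.023,-33.5)"
```

```text
[292.68930506 329.66995912]
[293.11661568 344.07845411]
[291.34729032 327.93190554]
[295.91889585 277.00501743]
time: 11.48
ee_pos: [0.4809, 0.0028, 0.0229]
orientation: [0.001, 0.881, 0.472, -0.0]
wrist_force: [0.2, -0.9, 0.4]
grip_width: 0.0855
t 11.47 pos [0.4809 0.0028 0.0229] w 0.0855 F [ 0.2 -0.9  0.4] q6 0.44
 turn first r [ 0.     0.    -0.001] then t [-0.028 -0.    -0.001] | without turn t [-0.028 -0.    -0.001]
```

```bash
python3 -m handwheel '[{"tx":0,"ty":0,"tz":0,"rx":0,"ry":0,"rz":0,"gripper":0},{"tx":0,"ty":0,"tz":0,"rx":0,"ry":0,"rz":0,"gripper":1},{"tx":0,"ty":0,"tz":0,"rx":0,"ry":0,"rz":0,"gripper":1},{"tx":0,"ty":0,"tz":0,"rx":0,"ry":0,"rz":0,"gripper":1},{"tx":0,"ty":0,"tz":0,"rx":0,"ry":0,"rz":0,"gripper":1},{"tx":0,"ty":0,"tz":0,"rx":0,"ry":0,"rz":0,"gripper":1}]'; python3 -c "
from h import *
go(.479,0,.023,-33.5)"; python3 -m handwheel '[{"tx":0,"ty":0,"tz":-0.2,"rx":0,"ry":0,"rz":0,"gripper":1},{"tx":0,"ty":0,"tz":-0.3,"rx":0,"ry":0,"rz":0,"gripper":1},{"tx":0,"ty":0,"tz":-0.3,"rx":0,"ry":0,"rz":0,"gripper":1},{"tx":0,"ty":0,"tz":-0.1,"rx":0,"ry":0,"rz":0,"gripper":1},{"tx":0,"ty":0,"tz":0,"rx":0,"ry":0,"rz":0,"gripper":1}]'; python3 -c "
from h import *
go(.5365,-.1765,.11,-33.5)
f=arm.grab_frame('scene'); cv2.imwrite('pics/b3.png',crop(f,(280,190),50,6))"
```

```text
time: 12.22
ee_pos: [0.4814, 0.0026, 0.0235]
orientation: [0.001, 0.881, 0.472, 0.0]
wrist_force: [1.1, 0.4, 0.2]
grip_width: 0.049
t 12.22 pos [0.4814 0.0026 0.0235] w 0.049 F [1.1 0.4 0.2] q6 0.44
 turn first r [ 0.001  0.    -0.001] then t [-0.029 -0.005  0.004] | without turn t [-0.029 -0.004  0.004]
time: 12.85
ee_pos: [0.4756, 0.0037, 0.1272]
orientation: [-0.003, 0.881, 0.472, -0.005]
wrist_force: [-0.8, -0.0, -4.5]
grip_width: 0.0489
t 12.85 pos [0.4756 0.0037 0.1272] w 0.0489 F [-0.8 -0.  -4.5] q6 0.44
 turn first r [-0.005  0.003 -0.001] then t [-0.972  1.252  0.144] | without turn t [-0.969  1.256  0.136]
```

View pics/b3.png

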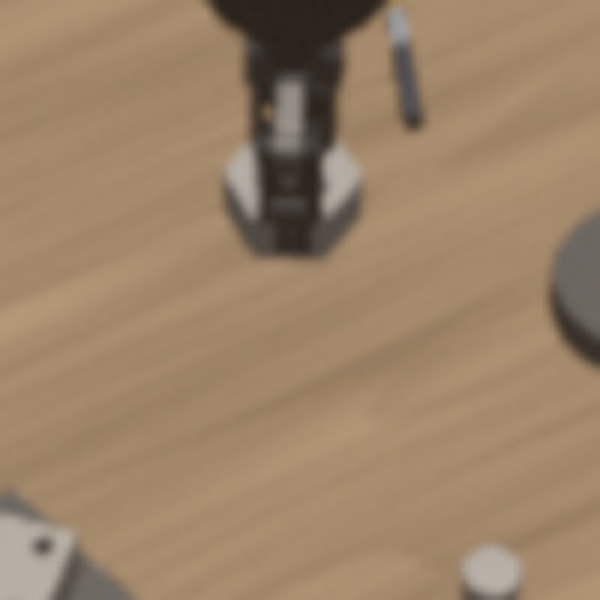

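The hexagon is held evenly (finger at crop x 290, hexagon 225–362). Carry it over the block.

```bash
python3 -m handwheel '[{"tx":-0.24,"ty":0.31,"tz":0,"rx":-0.004,"ry":0.003,"rz":0,"gripper":1},{"tx":-0.24,"ty":0.31,"tz":0,"rx":0,"ry":0,"rz":0,"gripper":1},{"tx":-0.24,"ty":0.31,"tz":0,"rx":0,"ry":0,"rz":0,"gripper":1},{"tx":-0.2,"ty":0.28,"tz":0,"rx":0,"ry":0,"rz":0,"gripper":1},{"tx":0,"ty":0,"tz":0,"rx":0,"ry":0,"rz":0,"gripper":1},{"tx":0,"ty":0,"tz":0,"rx":0,"ry":0,"rz":0,"gripper":1}]'; python3 -c "
from h import *
go(.537,-.177,.09,-33.5)"
```

```text
time: 13.65
ee_pos: [0.5293, -0.17, 0.1104]
orientation: [-0.011, 0.881, 0.473, -0.008]
wrist_force: [0.0, 0.5, -4.0]
grip_width: 0.0489
t 13.65 pos [ 0.5293 -0.17    0.1104] w 0.0489 F [ 0.   0.5 -4. ] q6 0.14
 turn first r [-0.012  0.002 -0.   ] then t [-0.013  0.085  0.17 ] | without turn t [-0.012  0.09   0.168]
```

```bash
python3 -m handwheel '[{"tx":-0.01,"ty":0.06,"tz":0.08,"rx":-0.012,"ry":0.002,"rz":0,"gripper":1},{"tx":0,"ty":0,"tz":0.05,"rx":0,"ry":0,"rz":0,"gripper":1},{"tx":0,"ty":0,"tz":0,"rx":0,"ry":0,"rz":0,"gripper":1},{"tx":0,"ty":0,"tz":0,"rx":0,"ry":0,"rz":0,"gripper":1}]'; python3 -c "
from h import *
go(.537,-.177,.09,-33.5)"
```

```text
time: 14.15
ee_pos: [0.5321, -0.171, 0.0913]
orientation: [-0.003, 0.88, 0.475, -0.002]
wrist_force: [-0.8, 0.5, -3.5]
grip_width: 0.0486
t 14.15 pos [ 0.5321 -0.171   0.0913] w 0.0486 F [-0.8  0.5 -3.5] q6 0.14
 turn first r [-0.003 -0.     0.001] then t [-0.019  0.062  0.011] | without turn t [-0.019  0.062  0.01 ]
```

```bash
python3 -m handwheel '[{"tx":-0.02,"ty":0.07,"tz":0.02,"rx":-0.003,"ry":0,"rz":0,"gripper":1},{"tx":0,"ty":0,"tz":0.02,"rx":0,"ry":0,"rz":0,"gripper":1},{"tx":0,"ty":0,"tz":0,"rx":0,"ry":0,"rz":0,"gripper":1},{"tx":0,"ty":0,"tz":0,"rx":0,"ry":0,"rz":0,"gripper":1}]'; python3 -c "
from h import *
go(.537,-.177,.076,-33.5)"
```

```text
time: 14.65
ee_pos: [0.5388, -0.1782, 0.0871]
orientation: [0.001, 0.88, 0.475, 0.001]
wrist_force: [0.4, -0.3, -3.9]
grip_width: 0.0486
t 14.65 pos [ 0.5388 -0.1782  0.0871] w 0.0486 F [ 0.4 -0.3 -3.9] q6 0.13
 turn first r [ 0.001 -0.     0.002] then t [-0.    -0.018  0.093] | without turn t [-0.    -0.018  0.093]
```

```bash
python3 -m handwheel '[{"tx":0,"ty":-0.015,"tz":0.05,"rx":0.001,"ry":0,"rz":0.002,"gripper":1},{"tx":0,"ty":0,"tz":0.025,"rx":0,"ry":0,"rz":0,"gripper":1},{"tx":0,"ty":0,"tz":0,"rx":0,"ry":0,"rz":0,"gripper":1},{"tx":0,"ty":0,"tz":0,"rx":0,"ry":0,"rz":0,"gripper":1}]'; python3 -c "
from h import *
go(.537,-.177,.0755,-33.5)
f=arm.grab_frame('scene'); cv2.imwrite('pics/b4.png',crop(f,(230,230),50,6))"
```

```text
time: 15.15
ee_pos: [0.537, -0.177, 0.0772]
orientation: [-0.001, 0.881, 0.473, -0.0]
wrist_force: [0.3, -1.0, -4.2]
grip_width: 0.0484
t 15.15 pos [ 0.537  -0.177   0.0772] w 0.0484 F [ 0.3 -1.  -4.2] q6 0.14
 turn first r [-0.001 -0.    -0.001] then t [0.    0.    0.015] | without turn t [0.    0.    0.015]
```

View pics/b4.png

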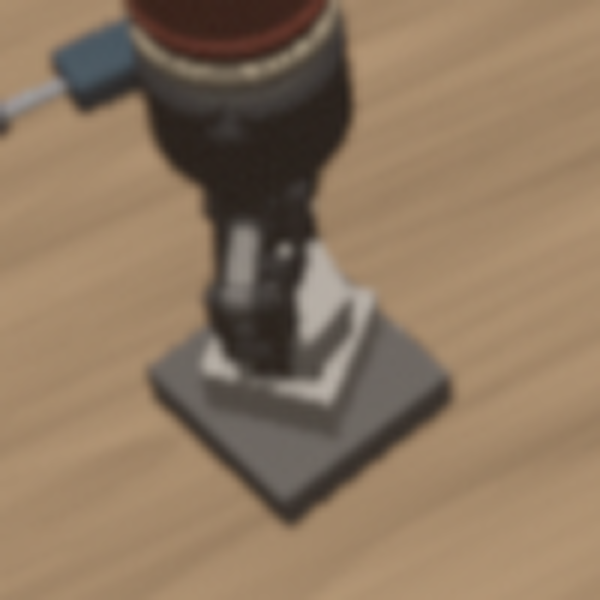

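Hexagon hovers over the block, well aligned. Lower and release.

```bash
python3 -m handwheel '[{"tx":0,"ty":0,"tz":0.018,"rx":0,"ry":0,"rz":0,"gripper":1},{"tx":0,"ty":0,"tz":0,"rx":0,"ry":0,"rz":0,"gripper":1},{"tx":0,"ty":0,"tz":0.01,"rx":0,"ry":0,"rz":0,"gripper":1},{"tx":0,"ty":0,"tz":0,"rx":0,"ry":0,"rz":0,"gripper":1}]'; python3 -c "
from h import *
go(.537,-.177,.0755,-33.5)"
```

```text
time: 15.7
ee_pos: [0.5377, -0.1773, 0.0756]
orientation: [-0.0, 0.881, 0.473, 0.0]
wrist_force: [0.7, 0.1, -4.0]
grip_width: 0.0488
t 15.7 pos [ 0.5377 -0.1773  0.0756] w 0.0488 F [ 0.7  0.1 -4. ] q6 0.14
 turn first r [ 0.    -0.    -0.001] then t [-0.001 -0.006  0.001] | without turn t [-0.001 -0.006  0.001]
```

```bash
python3 -m handwheel '[{"tx":0,"ty":0,"tz":0.012,"rx":0,"ry":0,"rz":0,"gripper":1},{"tx":0,"ty":0,"tz":0,"rx":0,"ry":0,"rz":0,"gripper":1},{"tx":0,"ty":0,"tz":0,"rx":0,"ry":0,"rz":0,"gripper":0},{"tx":0,"ty":0,"tz":0,"rx":0,"ry":0,"rz":0,"gripper":-1},{"tx":0,"ty":0,"tz":0,"rx":0,"ry":0,"rz":0,"gripper":-1},{"tx":0,"ty":0,"tz":0,"rx":0,"ry":0,"rz":0,"gripper":-1},{"tx":0,"ty":0,"tz":0,"rx":0,"ry":0,"rz":0,"gripper":-1}]'; python3 -c "
from h import *
go(.4102,.3294,.15,30)";python3 -m handwheel '[{"tx":0,"ty":0,"tz":-0.1,"rx":0,"ry":0,"rz":0,"gripper":-1},{"tx":0,"ty":0,"tz":-0.25,"rx":0,"ry":0,"rz":0,"gripper":-1},{"tx":0,"ty":0,"tz":-0.3,"rx":0,"ry":0,"rz":0,"gripper":-1},{"tx":0,"ty":0,"tz":0,"rx":0,"ry":0,"rz":0,"gripper":-1}]'; python3 -c "
from h import *
go(.4102,.3294,.12,30)"
```

```text
time: 16.58
ee_pos: [0.5392, -0.1781, 0.0763]
orientation: [0.001, 0.881, 0.473, 0.001]
wrist_force: [-0.3, -0.0, 0.6]
grip_width: 0.0856
t 16.57 pos [ 0.5392 -0.1781  0.0763] w 0.0856 F [-0.3 -0.   0.6] q6 0.14
 turn first r [ 0.002  0.001 -0.53 ] then t [ 4.2    1.184 -0.614] | without turn t [ 2.93  -3.232 -0.623]
time: 17.08
ee_pos: [0.5393, -0.1782, 0.1589]
orientation: [0.002, 0.881, 0.473, 0.002]
wrist_force: [-0.8, -0.8, -0.6]
grip_width: 0.0855
t 17.07 pos [ 0.5393 -0.1782  0.1589] w 0.0855 F [-0.8 -0.8 -0.6] q6 0.14
 turn first r [ 0.002  0.001 -0.53 ] then t [4.201 1.183 0.324] | without turn t [ 2.929 -3.237  0.311]
```

```bash
python3 -m handwheel '[{"tx":0,"ty":0,"tz":0,"rx":0.002,"ry":0,"rz":-0.085,"gripper":-1},{"tx":0,"ty":0,"tz":0,"rx":0,"ry":0,"rz":-0.085,"gripper":-1},{"tx":0,"ty":0,"tz":0,"rx":0,"ry":0,"rz":-0.085,"gripper":-1},{"tx":0,"ty":0,"tz":0,"rx":0,"ry":0,"rz":-0.085,"gripper":-1},{"tx":0,"ty":0,"tz":0,"rx":0,"ry":0,"rz":-0.085,"gripper":-1},{"tx":0,"ty":0,"tz":0,"rx":0,"ry":0,"rz":-0.085,"gripper":-1},{"tx":0,"ty":0,"tz":0,"rx":0,"ry":0,"rz":-0.03,"gripper":-1}]';  python3 -c "
from h import *
go(.4102,.3294,.12,30)
f=arm.grab_frame('scene'); cv2.imwrite('pics/b5.png',crop(f,(230,230),50,6))"
```

```text
time: 17.95
ee_pos: [0.5366, -0.1769, 0.1544]
orientation: [-0.003, 0.474, 0.881, 0.0]
wrist_force: [-0.4, -0.8, -0.8]
grip_width: 0.0854
t 17.95 pos [ 0.5366 -0.1769  0.1544] w 0.0854 F [-0.4 -0.8 -0.8] q6 -1.03
 turn first r [-0.001 -0.003  0.028] then t [4.18  1.197 0.287] | without turn t [4.1   1.445 0.306]
```

```bash
python3 -m handwheel '[{"tx":0.42,"ty":0.12,"tz":0,"rx":0,"ry":0,"rz":0,"gripper":-1},{"tx":0.42,"ty":0.12,"tz":0,"rx":0,"ry":0,"rz":0,"gripper":-1},{"tx":0.42,"ty":0.12,"tz":0,"rx":0,"ry":0,"rz":0,"gripper":-1},{"tx":0.42,"ty":0.12,"tz":0,"rx":0,"ry":0,"rz":0,"gripper":-1},{"tx":0.42,"ty":0.12,"tz":0,"rx":0,"ry":0,"rz":0,"gripper":-1},{"tx":0.42,"ty":0.12,"tz":0,"rx":0,"ry":0,"rz":0,"gripper":-1},{"tx":0.42,"ty":0.12,"tz":0,"rx":0,"ry":0,"rz":0,"gripper":-1},{"tx":0.42,"ty":0.12,"tz":0,"rx":0,"ry":0,"rz":0,"gripper":-1}]';  python3 -c "
from h import *
go(.4102,.3294,.12,30)
f=arm.grab_frame('top'); cv2.imwrite('pics/b6.png',crop(f,(349,216),40,7))
f=arm.grab_frame('scene'); cv2.imwrite('pics/b5.png',crop(f,(230,230),50,6))"
```

```text
time: 19.0
ee_pos: [0.4075, 0.2324, 0.1531]
orientation: [-0.004, 0.481, 0.877, 0.0]
wrist_force: [0.6, 0.5, -0.4]
grip_width: 0.0855
t 19.0 pos [0.4075 0.2324 0.1531] w 0.0855 F [ 0.6  0.5 -0.4] q6 -0.21
 turn first r [-0.002 -0.004  0.021] then t [0.689 0.423 0.276] | without turn t [0.668 0.454 0.279]
```

View pics/b5.png

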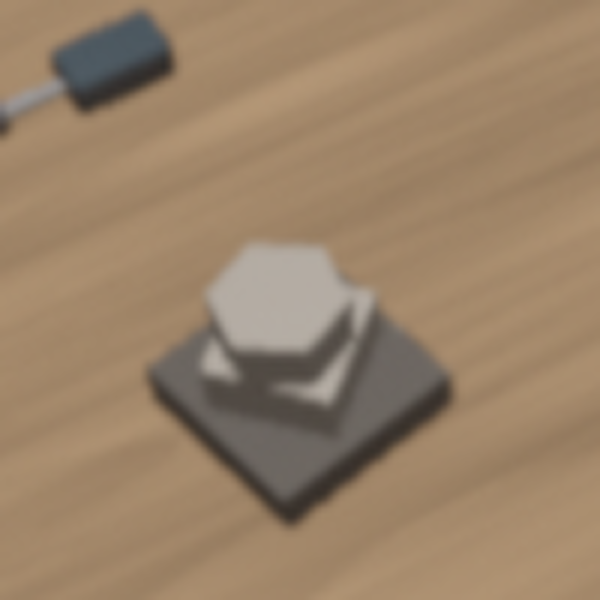

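View pics/b6.png

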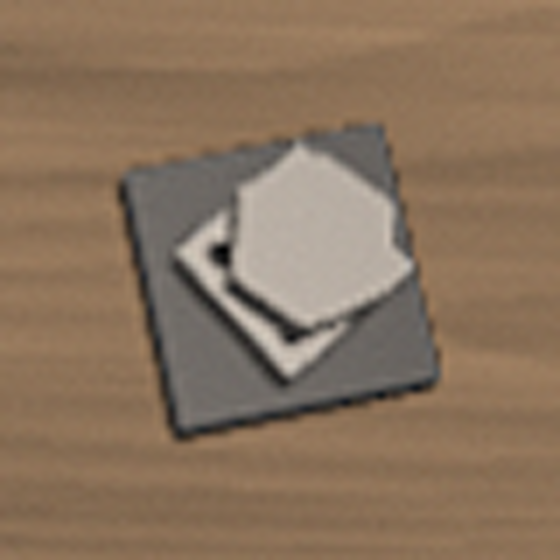

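```bash
python3 -c "
from h import *
np.set_printoptions(precision=4,suppress=True)
f=arm.grab_frame('scene');t=arm.grab_frame('top')
A=lambda l,s,o:(np.array(l,float)+.5)/s-.5+np.array(o)
def q(n,X): print(n,X.mean(0),np.linalg.norm(X-np.roll(X,1,0),axis=1))
q('hex scene',unproj(f,A([(248,242),(326,247),(353,300),(312,354),(235,350),(207,297)],6,(180,180)),.078))
X=unproj(f,A([(376,290),(336,406),(201,370)],6,(180,180)),.052); print('blk scene',(X[0]+X[2])/2,np.linalg.norm(np.diff(X,axis=0),axis=1))
q('stone scene',unproj(f,A([(150,374),(289,510),(450,382)],6,(180,180)),.024))
q('hex top',unproj(t,A([(300,142),(240,178),(232,262),(310,330),(392,285),(397,202)],7,(309,176)),.078))
X=unproj(t,A([(175,250),(290,382),(413,265)],7,(309,176)),.052); print('blk top',(X[0]+X[2])/2,np.linalg.norm(np.diff(X,axis=0),axis=1))
q('stone top',unproj(t,A([(120,172),(383,122),(440,380),(177,437)],7,(309,176)),.024))
"
```

```text
hex scene [ 0.5386 -0.1798  0.078 ] [0.0304 0.0315 0.0288 0.0295 0.0301 0.0286]
blk scene [ 0.5366 -0.1776  0.052 ] [0.0577 0.0574]
stone scene [ 0.5594 -0.1891  0.024 ] [0.1229 0.0895 0.0863]
hex top [ 0.5389 -0.179   0.078 ] [0.0363 0.0228 0.0274 0.0327 0.0302 0.027 ]
blk top [ 0.5361 -0.1767  0.052 ] [0.0565 0.0562]
stone top [ 0.5351 -0.1757  0.024 ] [0.0907 0.0902 0.0889 0.0896]
```

Block sits within 2 mm of the stone's centre, hexagon about 3 mm off the block's. Next, the ring.

```bash
python3 -m handwheel '[{"tx":0.33,"ty":0.22,"tz":0.1,"rx":-0.002,"ry":-0.004,"rz":0.02,"gripper":-1},{"tx":0.33,"ty":0.22,"tz":0.1,"rx":0,"ry":0,"rz":0,"gripper":-1},{"tx":0,"ty":0,"tz":0,"rx":0,"ry":0,"rz":0,"gripper":-1},{"tx":0,"ty":0,"tz":0,"rx":0,"ry":0,"rz":0,"gripper":-1}]';  python3 -c "
from h import *
go(.4102,.3294,.06,30)"
```

```text
time: 19.7
ee_pos: [0.4151, 0.3236, 0.1278]
orientation: [0.001, 0.503, 0.864, -0.002]
wrist_force: [1.1, -0.9, -0.4]
grip_width: 0.0854
t 19.7 pos [0.4151 0.3236 0.1278] w 0.0854 F [ 1.1 -0.9 -0.4] q6 0.01
 turn first r [-0.001  0.002 -0.004] then t [ 0.062 -0.011  0.565] | without turn t [ 0.064 -0.011  0.565]
```

```bash
python3 -m handwheel '[{"tx":0.06,"ty":-0.01,"tz":0.25,"rx":0,"ry":0.002,"rz":-0.004,"gripper":-1},{"tx":0,"ty":0,"tz":0.25,"rx":0,"ry":0,"rz":0,"gripper":-1},{"tx":0,"ty":0,"tz":0,"rx":0,"ry":0,"rz":0,"gripper":-1},{"tx":0,"ty":0,"tz":0,"rx":0,"ry":0,"rz":0,"gripper":-1}]';  python3 -c "
from h import *
go(.4102,.3294,.022,30)
f=arm.grab_frame('scene'); cv2.imwrite('pics/c1.png',crop(f,(364,140),50,6))"
```

```text
time: 20.2
ee_pos: [0.4141, 0.3246, 0.0699]
orientation: [0.001, 0.504, 0.864, 0.001]
wrist_force: [0.8, -0.6, -0.5]
grip_width: 0.085
t 20.2 pos [0.4141 0.3246 0.0699] w 0.085 F [ 0.8 -0.6 -0.5] q6 0.01
 turn first r [ 0.002  0.    -0.004] then t [ 0.051 -0.008  0.399] | without turn t [ 0.051 -0.01   0.399]
```

View pics/c1.png

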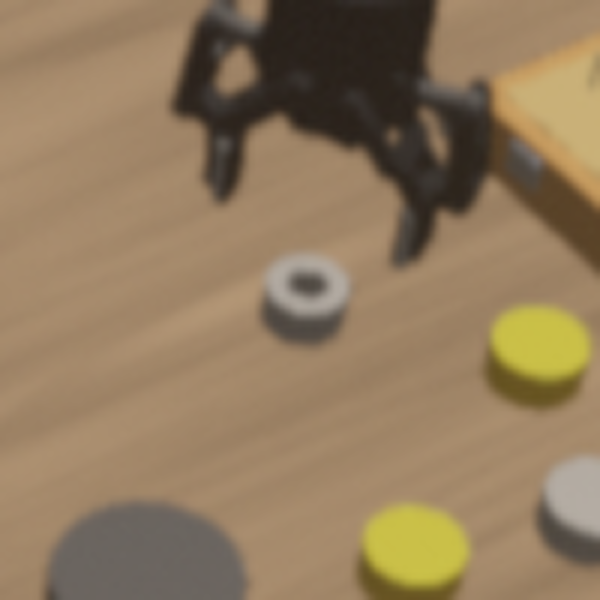

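```bash
python3 -m handwheel '[{"tx":0.07,"ty":-0.01,"tz":0.2,"rx":0.002,"ry":0,"rz":-0.004,"gripper":-1},{"tx":0,"ty":0,"tz":0.17,"rx":0,"ry":0,"rz":0,"gripper":-1},{"tx":0,"ty":0,"tz":0,"rx":0,"ry":0,"rz":0,"gripper":-1},{"tx":0,"ty":0,"tz":0,"rx":0,"ry":0,"rz":0,"gripper":-1}]';  python3 -c "
from h import *
go(.4102,.3294,.022,30)"
```

```text
time: 20.75
ee_pos: [0.4135, 0.333, 0.0316]
orientation: [0.003, 0.501, 0.866, 0.004]
wrist_force: [-0.1, 0.1, -0.8]
grip_width: 0.0857
t 20.75 pos [0.4135 0.333  0.0316] w 0.0857 F [-0.1  0.1 -0.8] q6 0.02
 turn first r [ 0.005  0.    -0.001] then t [-0.012 -0.039  0.08 ] | without turn t [-0.012 -0.04   0.08 ]
```

```bash
python3 -m handwheel '[{"tx":-0.015,"ty":-0.04,"tz":0.05,"rx":0.005,"ry":0,"rz":0,"gripper":-1},{"tx":0,"ty":0,"tz":0.03,"rx":0,"ry":0,"rz":0,"gripper":-1},{"tx":0,"ty":0,"tz":0,"rx":0,"ry":0,"rz":0,"gripper":-1},{"tx":0,"ty":0,"tz":0,"rx":0,"ry":0,"rz":0,"gripper":-1}]';  python3 -c "
from h import *
go(.4102,.3294,.022,30)
f=arm.grab_frame('scene'); cv2.imwrite('pics/c2.png',crop(f,(364,140),50,6))"
```

```text
time: 21.25
ee_pos: [0.4116, 0.3295, 0.0239]
orientation: [0.001, 0.501, 0.866, 0.001]
wrist_force: [0.6, 0.6, 0.2]
grip_width: 0.0856
t 21.25 pos [0.4116 0.3295 0.0239] w 0.0856 F [0.6 0.6 0.2] q6 0.01
 turn first r [ 0.002  0.    -0.001] then t [ 0.005 -0.01   0.015] | without turn t [ 0.005 -0.01   0.015]
```

View pics/c2.png

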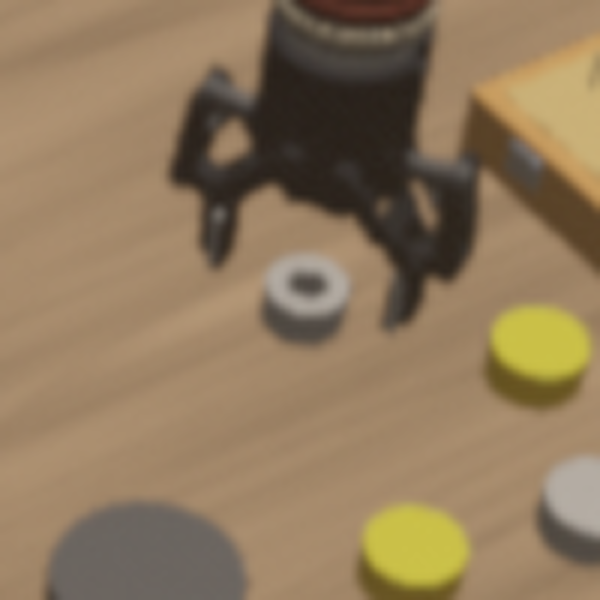

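```bash
python3 -m handwheel '[{"tx":0,"ty":-0.01,"tz":0.025,"rx":0.002,"ry":0,"rz":0,"gripper":-1},{"tx":0,"ty":0,"tz":0,"rx":0,"ry":0,"rz":0,"gripper":0},{"tx":0,"ty":0,"tz":0,"rx":0,"ry":0,"rz":0,"gripper":1},{"tx":0,"ty":0,"tz":0,"rx":0,"ry":0,"rz":0,"gripper":1},{"tx":0,"ty":0,"tz":0,"rx":0,"ry":0,"rz":0,"gripper":1},{"tx":0,"ty":0,"tz":0,"rx":0,"ry":0,"rz":0,"gripper":1},{"tx":0,"ty":0,"tz":0,"rx":0,"ry":0,"rz":0,"gripper":1}]' 40;  python3 -c "
from h import *
go(.4102,.3294,.022,30)"
```

```text
time: 22.18
ee_pos: [0.4107, 0.329, 0.021]
orientation: [0.0, 0.501, 0.866, -0.0]
wrist_force: [-0.3, 0.2, 1.0]
grip_width: 0.0408
t 22.18 pos [0.4107 0.329  0.021 ] w 0.0408 F [-0.3  0.2  1. ] q6 0.01
 turn first r [-0.     0.    -0.001] then t [ 0.005 -0.002 -0.008] | without turn t [ 0.005 -0.002 -0.008]
```

```bash
python3 -m handwheel '[{"tx":0,"ty":0,"tz":-0.2,"rx":0,"ry":0,"rz":0,"gripper":1},{"tx":0,"ty":0,"tz":-0.3,"rx":0,"ry":0,"rz":0,"gripper":1},{"tx":0,"ty":0,"tz":-0.35,"rx":0,"ry":0,"rz":0,"gripper":1},{"tx":0,"ty":0,"tz":-0.35,"rx":0,"ry":0,"rz":0,"gripper":1},{"tx":0,"ty":0,"tz":0,"rx":0,"ry":0,"rz":0,"gripper":1}]';  python3 -c "
from h import *
go(.538,-.179,.13,30)"
```

```text
time: 22.8
ee_pos: [0.4085, 0.3279, 0.1653]
orientation: [-0.001, 0.501, 0.866, -0.003]
wrist_force: [0.6, 0.7, -1.2]
grip_width: 0.0411
t 22.8 pos [0.4085 0.3279 0.1653] w 0.0411 F [ 0.6  0.7 -1.2] q6 0.01
 turn first r [-0.004  0.    -0.001] then t [-4.198 -1.177  0.294] | without turn t [-4.199 -1.168  0.307]
```

```bash
python3 -m handwheel '[{"tx":-0.4,"ty":-0.11,"tz":0,"rx":0,"ry":0,"rz":0,"gripper":1},{"tx":-0.4,"ty":-0.11,"tz":0,"rx":0,"ry":0,"rz":0,"gripper":1},{"tx":-0.4,"ty":-0.11,"tz":0,"rx":0,"ry":0,"rz":0,"gripper":1},{"tx":-0.4,"ty":-0.11,"tz":0,"rx":0,"ry":0,"rz":0,"gripper":1},{"tx":-0.4,"ty":-0.11,"tz":0,"rx":0,"ry":0,"rz":0,"gripper":1},{"tx":-0.4,"ty":-0.11,"tz":0,"rx":0,"ry":0,"rz":0,"gripper":1},{"tx":-0.4,"ty":-0.11,"tz":0,"rx":0,"ry":0,"rz":0,"gripper":1},{"tx":-0.4,"ty":-0.11,"tz":0,"rx":0,"ry":0,"rz":0,"gripper":1}]';  python3 -c "
from h import *
go(.538,-.179,.13,30)"
```

```text
time: 23.8
ee_pos: [0.5028, -0.0664, 0.1492]
orientation: [-0.011, 0.497, 0.867, -0.009]
wrist_force: [1.8, -0.8, -2.2]
grip_width: 0.0411
t 23.8 pos [ 0.5028 -0.0664  0.1492] w 0.0411 F [ 1.8 -0.8 -2.2] q6 -0.8
 turn first r [-0.012 -0.005  0.003] then t [-0.959 -0.215  0.16 ] | without turn t [-0.959 -0.216  0.156]
```

```bash
python3 -m handwheel '[{"tx":-0.35,"ty":-0.08,"tz":-0.03,"rx":-0.012,"ry":-0.005,"rz":0.003,"gripper":1},{"tx":-0.35,"ty":-0.08,"tz":-0.01,"rx":0,"ry":0,"rz":0,"gripper":1},{"tx":-0.2,"ty":-0.05,"tz":0,"rx":0,"ry":0,"rz":0,"gripper":1},{"tx":0,"ty":0,"tz":0,"rx":0,"ry":0,"rz":0,"gripper":1},{"tx":0,"ty":0,"tz":0,"rx":0,"ry":0,"rz":0,"gripper":1}]';  python3 -c "
from h import *
go(.538,-.179,.115,30)"
```

```text
time: 24.42
ee_pos: [0.531, -0.176, 0.1433]
orientation: [-0.008, 0.502, 0.865, -0.0]
wrist_force: [-0.4, 0.5, -1.9]
grip_width: 0.0404
t 24.43 pos [ 0.531  -0.176   0.1433] w 0.0404 F [-0.4  0.5 -1.9] q6 -0.97
 turn first r [-0.004 -0.006 -0.003] then t [-0.051  0.038  0.236] | without turn t [-0.053  0.04   0.235]
```

```bash
python3 -m handwheel '[{"tx":-0.05,"ty":0.04,"tz":0.1,"rx":-0.004,"ry":-0.006,"rz":-0.003,"gripper":1},{"tx":0,"ty":0,"tz":0.1,"rx":0,"ry":0,"rz":0,"gripper":1},{"tx":0,"ty":0,"tz":0,"rx":0,"ry":0,"rz":0,"gripper":1},{"tx":0,"ty":0,"tz":0,"rx":0,"ry":0,"rz":0,"gripper":1}]';  python3 -c "
from h import *
go(.538,-.179,.105,30)"
```

```text
time: 24.92
ee_pos: [0.5376, -0.1754, 0.1162]
orientation: [-0.001, 0.498, 0.867, 0.0]
wrist_force: [-0.1, -0.4, -1.6]
grip_width: 0.0411
t 24.93 pos [ 0.5376 -0.1754  0.1162] w 0.0411 F [-0.1 -0.4 -1.6] q6 -0.98
 turn first r [-0.    -0.001  0.003] then t [-0.028 -0.012  0.093] | without turn t [-0.028 -0.012  0.093]
```

```bash
python3 -m handwheel '[{"tx":-0.03,"ty":-0.01,"tz":0.05,"rx":0,"ry":-0.001,"rz":0.002,"gripper":1},{"tx":0,"ty":0,"tz":0.04,"rx":0,"ry":0,"rz":0,"gripper":1},{"tx":0,"ty":0,"tz":0,"rx":0,"ry":0,"rz":0,"gripper":1},{"tx":0,"ty":0,"tz":0,"rx":0,"ry":0,"rz":0,"gripper":1}]';  python3 -c "
from h import *
go(.538,-.179,.099,30)
f=arm.grab_frame('scene'); cv2.imwrite('pics/c3.png',crop(f,(230,220),50,6))"
```

```text
time: 25.42
ee_pos: [0.5388, -0.1797, 0.1054]
orientation: [0.001, 0.5, 0.866, -0.0]
wrist_force: [0.4, -0.3, -1.2]
grip_width: 0.0407
t 25.43 pos [ 0.5388 -0.1797  0.1054] w 0.0407 F [ 0.4 -0.3 -1.2] q6 -0.98
 turn first r [0.    0.001 0.   ] then t [ 0.008 -0.003  0.054] | without turn t [ 0.008 -0.003  0.054]
```

View pics/c3.png

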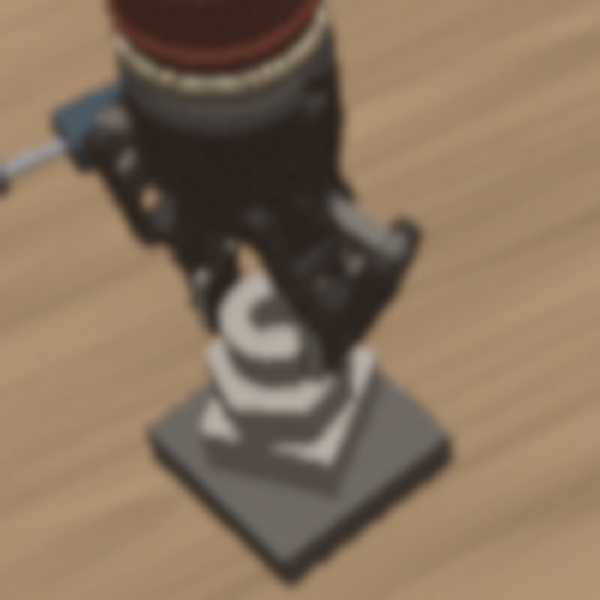

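```bash
python3 -c "
from h import *
f=arm.grab_frame('scene')
X=unproj(f,np.array([[(219+318)/2,318]])/6+[180,170],.108);print(X)
print((proj(f,[(.5388,-.1797,.108)])-[180,170])*6)"
python3 -m handwheel '[{"tx":0,"ty":0,"tz":0.04,"rx":0,"ry":0,"rz":0,"gripper":1},{"tx":0,"ty":0,"tz":0,"rx":0,"ry":0,"rz":0,"gripper":1},{"tx":0,"ty":0,"tz":0.015,"rx":0,"ry":0,"rz":0,"gripper":1},{"tx":0,"ty":0,"tz":0,"rx":0,"ry":0,"rz":0,"gripper":1}]';  python3 -c "
from h import *
go(.538,-.179,.099,30)"
```

```text
[[ 0.54170747 -0.18191888  0.108     ]]
[[270.27784196 310.39994608]]
time: 26.02
ee_pos: [0.5392, -0.1798, 0.0991]
orientation: [0.001, 0.5, 0.866, -0.0]
wrist_force: [-0.8, 0.4, -1.7]
grip_width: 0.0407
t 26.02 pos [ 0.5392 -0.1798  0.0991] w 0.0407 F [-0.8  0.4 -1.7] q6 -0.98
 turn first r [0.    0.001 0.   ] then t [ 0.011 -0.005  0.001] | without turn t [ 0.011 -0.005  0.   ]
```

Ring is in place over the hexagon; let it touch, then open.

```bash
python3 -m handwheel '[{"tx":0,"ty":0,"tz":0.012,"rx":0,"ry":0,"rz":0,"gripper":1},{"tx":0,"ty":0,"tz":0,"rx":0,"ry":0,"rz":0,"gripper":1},{"tx":0,"ty":0,"tz":0,"rx":0,"ry":0,"rz":0,"gripper":0.3},{"tx":0,"ty":0,"tz":0,"rx":0,"ry":0,"rz":0,"gripper":-1},{"tx":0,"ty":0,"tz":0,"rx":0,"ry":0,"rz":0,"gripper":-1},{"tx":0,"ty":0,"tz":0,"rx":0,"ry":0,"rz":0,"gripper":-1},{"tx":0,"ty":0,"tz":0,"rx":0,"ry":0,"rz":0,"gripper":-1}]'; python3 -m handwheel '[{"tx":0,"ty":0,"tz":-0.1,"rx":0,"ry":0,"rz":0,"gripper":-1},{"tx":0,"ty":0,"tz":-0.25,"rx":0,"ry":0,"rz":0,"gripper":-1},{"tx":0,"ty":0,"tz":-0.3,"rx":0,"ry":0,"rz":0,"gripper":-1},{"tx":0,"ty":0,"tz":0,"rx":0,"ry":0,"rz":0,"gripper":-1}]'; python3 -c "
from h import *
go(.5906,.3599,.12,25)"
```

```text
time: 26.9
ee_pos: [0.5398, -0.1801, 0.0992]
orientation: [0.002, 0.5, 0.866, -0.0]
wrist_force: [-0.7, -0.3, -0.2]
grip_width: 0.0855
time: 27.4
ee_pos: [0.5399, -0.1801, 0.1817]
orientation: [0.003, 0.5, 0.866, -0.0]
wrist_force: [0.7, -0.0, 0.0]
grip_width: 0.0853
t 27.4 pos [ 0.5399 -0.1801  0.1817] w 0.0853 F [ 0.7 -0.   0. ] q6 -0.98
 turn first r [0.001 0.002 0.042] then t [3.9   2.285 0.514] | without turn t [3.685 2.618 0.503]
```

```bash
python3 -m handwheel '[{"tx":0,"ty":0,"tz":0,"rx":0,"ry":0.002,"rz":0.042,"gripper":-1},{"tx":0.38,"ty":0.22,"tz":0,"rx":0,"ry":0,"rz":0,"gripper":-1},{"tx":0.38,"ty":0.22,"tz":0,"rx":0,"ry":0,"rz":0,"gripper":-1},{"tx":0.38,"ty":0.22,"tz":0,"rx":0,"ry":0,"rz":0,"gripper":-1},{"tx":0.38,"ty":0.22,"tz":0,"rx":0,"ry":0,"rz":0,"gripper":-1},{"tx":0.38,"ty":0.22,"tz":0,"rx":0,"ry":0,"rz":0,"gripper":-1},{"tx":0.38,"ty":0.22,"tz":0,"rx":0,"ry":0,"rz":0,"gripper":-1},{"tx":0.38,"ty":0.22,"tz":0,"rx":0,"ry":0,"rz":0,"gripper":-1},{"tx":0.38,"ty":0.22,"tz":0,"rx":0,"ry":0,"rz":0,"gripper":-1}]'; python3 -c "
from h import *
go(.5906,.3599,.12,25)
f=arm.grab_frame('top'); cv2.imwrite('pics/c5.png',crop(f,(349,216),40,7))
f=arm.grab_frame('scene'); cv2.imwrite('pics/c4.png',crop(f,(230,220),50,6))"
```

```text
time: 28.52
ee_pos: [0.5775, 0.2485, 0.177]
orientation: [-0.001, 0.542, 0.84, -0.001]
wrist_force: [0.9, -1.3, 0.3]
grip_width: 0.0854
t 28.52 pos [0.5775 0.2485 0.177 ] w 0.0854 F [ 0.9 -1.3  0.3] q6 -0.14
 turn first r [-0.001 -0.    -0.005] then t [0.795 0.491 0.475] | without turn t [0.8   0.483 0.474]
```

View pics/c4.png

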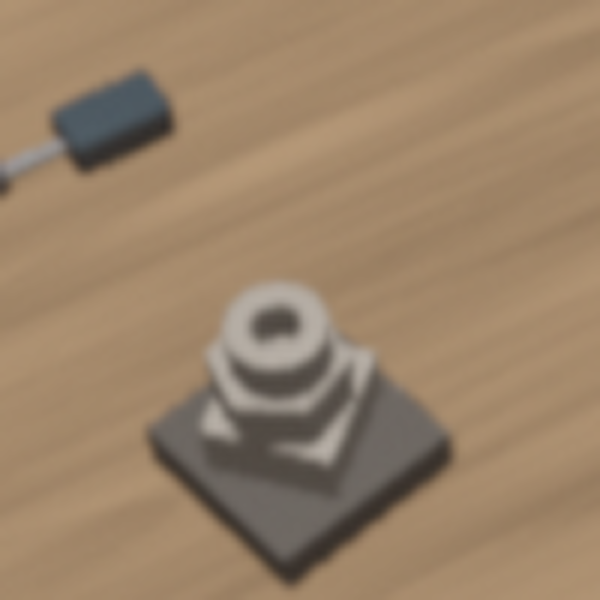

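View pics/c5.png

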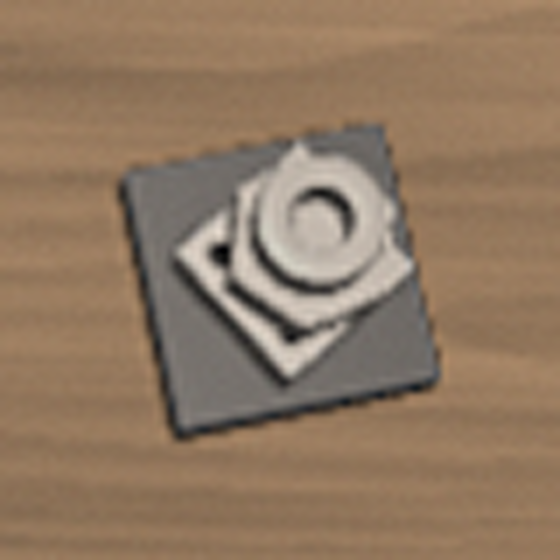

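```bash
python3 -c "
from h import *
f=arm.grab_frame('scene');t=arm.grab_frame('top')
print(unproj(f,np.array([[277,323]])/6+[179.6,169.6],.102),unproj(t,np.array([[322,217]])/7+[308.6,175.6],.102))"
python3 -m handwheel '[{"tx":0.4,"ty":0.24,"tz":0.1,"rx":0,"ry":0,"rz":-0.005,"gripper":-1},{"tx":0.38,"ty":0.23,"tz":0.1,"rx":0,"ry":0,"rz":0,"gripper":-1},{"tx":0,"ty":0,"tz":0.1,"rx":0,"ry":0,"rz":0,"gripper":-1},{"tx":0,"ty":0,"tz":0.1,"rx":0,"ry":0,"rz":0,"gripper":-1},{"tx":0,"ty":0,"tz":0,"rx":0,"ry":0,"rz":0,"gripper":-1}]'; python3 -c "
from h import *
go(.5906,.3599,.07,25)"
```

```text
[[ 0.53978015 -0.17901755  0.102     ]] [[ 0.53892458 -0.17907225  0.102     ]]
time: 29.35
ee_pos: [0.5907, 0.351, 0.1252]
orientation: [-0.001, 0.54, 0.841, -0.003]
wrist_force: [-1.1, -0.5, -0.1]
grip_width: 0.0853
t 29.35 pos [0.5907 0.351  0.1252] w 0.0853 F [-1.1 -0.5 -0.1] q6 0.0
 turn first r [-0.003  0.001 -0.004] then t [0.068 0.031 0.46 ] | without turn t [0.069 0.034 0.459]
```

Ring is within about 1 mm of the hexagon's centre in both cameras. On to the disc.

```bash
python3 -m handwheel '[{"tx":0.07,"ty":0.03,"tz":0.2,"rx":-0.003,"ry":0,"rz":-0.004,"gripper":-1},{"tx":0,"ty":0,"tz":0.2,"rx":0,"ry":0,"rz":0,"gripper":-1},{"tx":0,"ty":0,"tz":0,"rx":0,"ry":0,"rz":0,"gripper":-1},{"tx":0,"ty":0,"tz":0,"rx":0,"ry":0,"rz":0,"gripper":-1}]'; python3 -c "
from h import *
go(.5906,.3599,.04,25)
f=arm.grab_frame('scene'); cv2.imwrite('pics/d1.png',crop(f,(412,170),50,6))"
```

```text
time: 29.85
ee_pos: [0.5931, 0.3559, 0.0799]
orientation: [0.002, 0.539, 0.842, 0.001]
wrist_force: [1.1, -0.5, 0.8]
grip_width: 0.0852
t 29.85 pos [0.5931 0.3559 0.0799] w 0.0852 F [ 1.1 -0.5  0.8] q6 0.0
 turn first r [ 0.002  0.001 -0.002] then t [ 0.039 -0.005  0.333] | without turn t [ 0.04  -0.006  0.333]
```

View pics/d1.png

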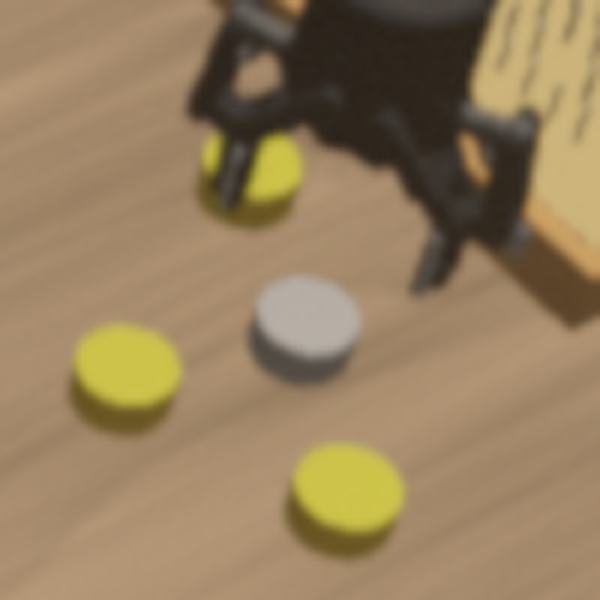

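```bash
python3 -m handwheel '[{"tx":0.05,"ty":0,"tz":0.17,"rx":0.002,"ry":0.001,"rz":-0.002,"gripper":-1},{"tx":0,"ty":0,"tz":0.15,"rx":0,"ry":0,"rz":0,"gripper":-1},{"tx":0,"ty":0,"tz":0,"rx":0,"ry":0,"rz":0,"gripper":-1},{"tx":0,"ty":0,"tz":0,"rx":0,"ry":0,"rz":0,"gripper":-1}]'; python3 -c "
from h import *
go(.5906,.3599,.022,25)"
```

```text
time: 30.4
ee_pos: [0.591, 0.3619, 0.0401]
orientation: [0.001, 0.538, 0.843, 0.001]
wrist_force: [-0.0, -0.9, -0.4]
grip_width: 0.0854
t 30.4 pos [0.591  0.3619 0.0401] w 0.0854 F [-0.  -0.9 -0.4] q6 0.01
 turn first r [ 0.001  0.    -0.   ] then t [-0.014 -0.01   0.151] | without turn t [-0.014 -0.01   0.151]
```

```bash
python3 -m handwheel '[{"tx":-0.014,"ty":-0.01,"tz":0.08,"rx":0.001,"ry":0,"rz":0,"gripper":-1},{"tx":0,"ty":0,"tz":0.07,"rx":0,"ry":0,"rz":0,"gripper":-1},{"tx":0,"ty":0,"tz":0,"rx":0,"ry":0,"rz":0,"gripper":-1},{"tx":0,"ty":0,"tz":0,"rx":0,"ry":0,"rz":0,"gripper":-1}]'; python3 -c "
from h import *
go(.5906,.3599,.022,25)
f=arm.grab_frame('scene'); cv2.imwrite('pics/d2.png',crop(f,(412,170),50,6))"
```

```text
time: 30.9
ee_pos: [0.591, 0.3598, 0.0213]
orientation: [0.0, 0.538, 0.843, -0.0]
wrist_force: [0.1, 0.1, 0.4]
grip_width: 0.085
t 30.9 pos [0.591  0.3598 0.0213] w 0.085 F [0.1 0.1 0.4] q6 0.0
 turn first r [ 0.  0. -0.] then t [ 0.002 -0.003 -0.005] | without turn t [ 0.002 -0.003 -0.005]
```

View pics/d2.png

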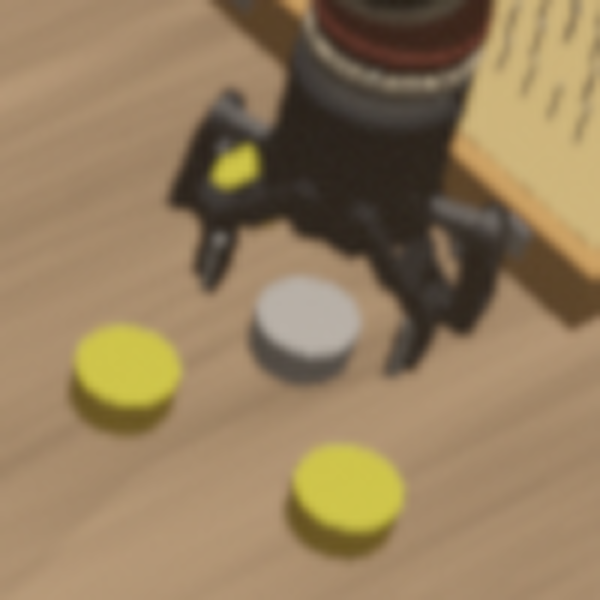

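Fingertips at crop (210,290) and (397,372) bracket the disc (centre about (305,330)), clear of the yellow ones. Close and lift.

```bash
python3 -m handwheel '[{"tx":0,"ty":0,"tz":0,"rx":0,"ry":0,"rz":0,"gripper":0},{"tx":0,"ty":0,"tz":0,"rx":0,"ry":0,"rz":0,"gripper":1},{"tx":0,"ty":0,"tz":0,"rx":0,"ry":0,"rz":0,"gripper":1},{"tx":0,"ty":0,"tz":0,"rx":0,"ry":0,"rz":0,"gripper":1},{"tx":0,"ty":0,"tz":0,"rx":0,"ry":0,"rz":0,"gripper":1},{"tx":0,"ty":0,"tz":0,"rx":0,"ry":0,"rz":0,"gripper":1}]' 50;  python3 -m handwheel '[{"tx":0,"ty":0,"tz":-0.2,"rx":0,"ry":0,"rz":0,"gripper":1},{"tx":0,"ty":0,"tz":-0.3,"rx":0,"ry":0,"rz":0,"gripper":1},{"tx":0,"ty":0,"tz":-0.35,"rx":0,"ry":0,"rz":0,"gripper":1},{"tx":0,"ty":0,"tz":0,"rx":0,"ry":0,"rz":0,"gripper":1}]';  python3 -c "
from h import *
go(.5227,.1559,.07,25)"
```

```text
time: 31.7
ee_pos: [0.5917, 0.3602, 0.0224]
orientation: [0.001, 0.538, 0.843, 0.001]
wrist_force: [1.0, 0.7, 0.3]
grip_width: 0.0463
time: 32.2
ee_pos: [0.5901, 0.3596, 0.1283]
orientation: [-0.0, 0.538, 0.843, -0.001]
wrist_force: [1.4, 0.3, -3.1]
grip_width: 0.0461
t 32.2 pos [0.5901 0.3596 0.1283] w 0.0461 F [ 1.4  0.3 -3.1] q6 0.0
 turn first r [-0.001  0.    -0.   ] then t [-1.301 -1.226  0.486] | without turn t [-1.301 -1.225  0.488]
```

```bash
python3 -m handwheel '[{"tx":-0.3,"ty":-0.28,"tz":0,"rx":0,"ry":0,"rz":0,"gripper":1},{"tx":-0.3,"ty":-0.28,"tz":0,"rx":0,"ry":0,"rz":0,"gripper":1},{"tx":-0.3,"ty":-0.28,"tz":0,"rx":0,"ry":0,"rz":0,"gripper":1},{"tx":-0.3,"ty":-0.28,"tz":0,"rx":0,"ry":0,"rz":0,"gripper":1},{"tx":-0.1,"ty":-0.1,"tz":0,"rx":0,"ry":0,"rz":0,"gripper":1},{"tx":0,"ty":0,"tz":0,"rx":0,"ry":0,"rz":0,"gripper":1}]'; python3 -c "
from h import *
go(.5227,.1559,.07,25)"
```

```text
time: 32.95
ee_pos: [0.5159, 0.1502, 0.1205]
orientation: [-0.004, 0.537, 0.844, -0.005]
wrist_force: [0.6, -0.6, -2.4]
grip_width: 0.0462
t 32.95 pos [0.5159 0.1502 0.1205] w 0.0462 F [ 0.6 -0.6 -2.4] q6 -0.29
 turn first r [-0.006 -0.001  0.   ] then t [0.019 0.071 0.421] | without turn t [0.018 0.077 0.42 ]
```

```bash
python3 -m handwheel '[{"tx":0.02,"ty":0.06,"tz":0.18,"rx":-0.006,"ry":-0.001,"rz":0,"gripper":1},{"tx":0,"ty":0,"tz":0.17,"rx":0,"ry":0,"rz":0,"gripper":1},{"tx":0,"ty":0,"tz":0,"rx":0,"ry":0,"rz":0,"gripper":1},{"tx":0,"ty":0,"tz":0,"rx":0,"ry":0,"rz":0,"gripper":1}]'; python3 -c "
from h import *
go(.5227,.1559,.052,25)"
```

```text
time: 33.45
ee_pos: [0.5225, 0.1593, 0.0774]
orientation: [-0.0, 0.536, 0.844, 0.001]
wrist_force: [0.5, -0.2, -2.3]
grip_width: 0.0461
t 33.45 pos [0.5225 0.1593 0.0774] w 0.0461 F [ 0.5 -0.2 -2.3] q6 -0.28
 turn first r [ 0.001 -0.001  0.002] then t [-0.026 -0.01   0.212] | without turn t [-0.027 -0.011  0.212]
```

```bash
python3 -m handwheel '[{"tx":-0.03,"ty":-0.01,"tz":0.1,"rx":0,"ry":-0.001,"rz":0.002,"gripper":1},{"tx":0,"ty":0,"tz":0.1,"rx":0,"ry":0,"rz":0,"gripper":1},{"tx":0,"ty":0,"tz":0,"rx":0,"ry":0,"rz":0,"gripper":1},{"tx":0,"ty":0,"tz":0,"rx":0,"ry":0,"rz":0,"gripper":1}]'; python3 -c "
from h import *
go(.5227,.1559,.0464,25)"
```

```text
time: 33.95
ee_pos: [0.5241, 0.1559, 0.0532]
orientation: [0.002, 0.537, 0.843, 0.002]
wrist_force: [0.6, -0.4, -3.8]
grip_width: 0.0461
t 33.95 pos [0.5241 0.1559 0.0532] w 0.0461 F [ 0.6 -0.4 -3.8] q6 -0.28
 turn first r [ 0.002  0.    -0.   ] then t [ 0.005 -0.011  0.057] | without turn t [ 0.005 -0.011  0.057]
```

```bash
python3 -m handwheel '[{"tx":0.005,"ty":-0.01,"tz":0.04,"rx":0.002,"ry":0,"rz":0,"gripper":1},{"tx":0,"ty":0,"tz":0,"rx":0,"ry":0,"rz":0,"gripper":1},{"tx":0,"ty":0,"tz":0.015,"rx":0,"ry":0,"rz":0,"gripper":1},{"tx":0,"ty":0,"tz":0,"rx":0,"ry":0,"rz":0,"gripper":1}]'; python3 -c "
from h import *
go(.5227,.1559,.0464,25)"
```

```text
time: 34.45
ee_pos: [0.5232, 0.156, 0.0469]
orientation: [0.001, 0.537, 0.843, 0.0]
wrist_force: [-0.1, 0.5, -2.7]
grip_width: 0.0462
t 34.45 pos [0.5232 0.156  0.0469] w 0.0462 F [-0.1  0.5 -2.7] q6 -0.28
 turn first r [ 0.001  0.001 -0.   ] then t [ 0.001 -0.004  0.004] | without turn t [ 0.001 -0.004  0.004]
```

```bash
python3 -m handwheel '[{"tx":0,"ty":0,"tz":0.014,"rx":0,"ry":0,"rz":0,"gripper":1},{"tx":0,"ty":0,"tz":0,"rx":0,"ry":0,"rz":0,"gripper":1},{"tx":0,"ty":0,"tz":0,"rx":0,"ry":0,"rz":0,"gripper":0.2},{"tx":0,"ty":0,"tz":0,"rx":0,"ry":0,"rz":0,"gripper":-1},{"tx":0,"ty":0,"tz":0,"rx":0,"ry":0,"rz":0,"gripper":-1},{"tx":0,"ty":0,"tz":0,"rx":0,"ry":0,"rz":0,"gripper":-1},{"tx":0,"ty":0,"tz":0,"rx":0,"ry":0,"rz":0,"gripper":-1}]'; python3 -m handwheel '[{"tx":0,"ty":0,"tz":-0.1,"rx":0,"ry":0,"rz":0,"gripper":-1},{"tx":0,"ty":0,"tz":-0.25,"rx":0,"ry":0,"rz":0,"gripper":-1},{"tx":0,"ty":0,"tz":-0.35,"rx":0,"ry":0,"rz":0,"gripper":-1},{"tx":0,"ty":0,"tz":-0.1,"rx":0,"ry":0,"rz":0,"gripper":-1},{"tx":0,"ty":0,"tz":0,"rx":0,"ry":0,"rz":0,"gripper":-1}]'; python3 -c "
from h import *
go(.6349,-.001,.14,0)
go(.6349,-.001,.14,15)"
```

```text
time: 35.33
ee_pos: [0.5253, 0.1563, 0.048]
orientation: [0.002, 0.537, 0.843, 0.002]
wrist_force: [-1.0, 0.0, 0.3]
grip_width: 0.0855
time: 35.95
ee_pos: [0.5247, 0.1563, 0.1486]
orientation: [0.003, 0.537, 0.843, 0.002]
wrist_force: [-0.4, -0.1, -0.3]
grip_width: 0.0852
t 35.95 pos [0.5247 0.1563 0.1486] w 0.0852 F [-0.4 -0.1 -0.3] q6 -0.28
 turn first r [0.003 0.001 0.208] then t [-1.311  0.918  0.071] | without turn t [-1.576  0.278  0.077]
t 35.95 pos [0.5247 0.1563 0.1486] w 0.0852 F [-0.4 -0.1 -0.3] q6 -0.28
 turn first r [0.003 0.001 0.083] then t [-1.504  0.547  0.071] | without turn t [-1.576  0.278  0.077]
```

```bash
python3 -m handwheel '[{"tx":-0.4,"ty":0.07,"tz":0,"rx":0.003,"ry":0.001,"rz":0,"gripper":-1},{"tx":-0.4,"ty":0.07,"tz":0,"rx":0,"ry":0,"rz":0,"gripper":-1},{"tx":-0.4,"ty":0.07,"tz":0,"rx":0,"ry":0,"rz":0,"gripper":-1},{"tx":-0.4,"ty":0.07,"tz":0,"rx":0,"ry":0,"rz":0,"gripper":-1},{"tx":0,"ty":0,"tz":0,"rx":0,"ry":0,"rz":0,"gripper":-1}]'; python3 -c "
from h import *
go(.6349,-.001,.09,25)
f=arm.grab_frame('scene'); a=crop(f,(338,180),33,6)
f=arm.grab_frame('top'); b=crop(f,(206,212),33,6); cv2.imwrite('pics/d3.png',np.hstack([a,b]))"
```

```text
time: 36.58
ee_pos: [0.6352, -0.0071, 0.1393]
orientation: [-0.005, 0.536, 0.844, -0.003]
wrist_force: [0.9, 0.7, -0.6]
grip_width: 0.0854
t 36.58 pos [ 0.6352 -0.0071  0.1393] w 0.0854 F [ 0.9  0.7 -0.6] q6 -0.57
 turn first r [-0.005 -0.003  0.001] then t [0.047 0.019 0.411] | without turn t [0.045 0.024 0.411]
```

View pics/d3.png

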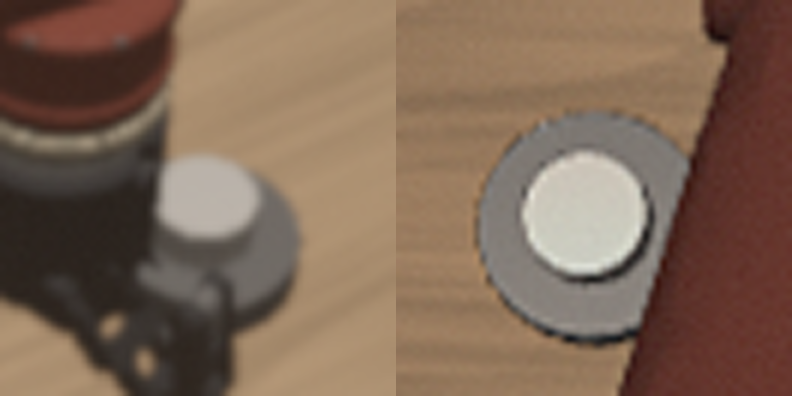

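```bash
python3 -c "
from h import *
t=arm.grab_frame('top'); print(unproj(t,np.array([[189.5,213.5]])/6+[172.6,178.6],.048))"
python3 -m handwheel '[{"tx":0.045,"ty":0.02,"tz":0.22,"rx":-0.005,"ry":-0.003,"rz":0.001,"gripper":-1},{"tx":0,"ty":0,"tz":0.2,"rx":0,"ry":0,"rz":0,"gripper":-1},{"tx":0,"ty":0,"tz":0,"rx":0,"ry":0,"rz":0,"gripper":-1},{"tx":0,"ty":0,"tz":0,"rx":0,"ry":0,"rz":0,"gripper":-1}]'; python3 -c "
from h import *
go(.6349,-.001,.035,25)
f=arm.grab_frame('scene'); cv2.imwrite('pics/e1.png',crop(f,(310,235),50,6))"
```

```text
[[0.52322254 0.15546064 0.048     ]]
time: 37.22
ee_pos: [0.6307, 0.0073, 0.0883]
orientation: [-0.001, 0.533, 0.846, 0.0]
wrist_force: [1.0, -0.1, 0.7]
grip_width: 0.0853
t 37.23 pos [0.6307 0.0073 0.0883] w 0.0853 F [ 1.  -0.1  0.7] q6 -0.55
 turn first r [-0.    -0.001  0.005] then t [-0.077  0.003  0.444] | without turn t [-0.078  0.002  0.444]
```

View pics/e1.png

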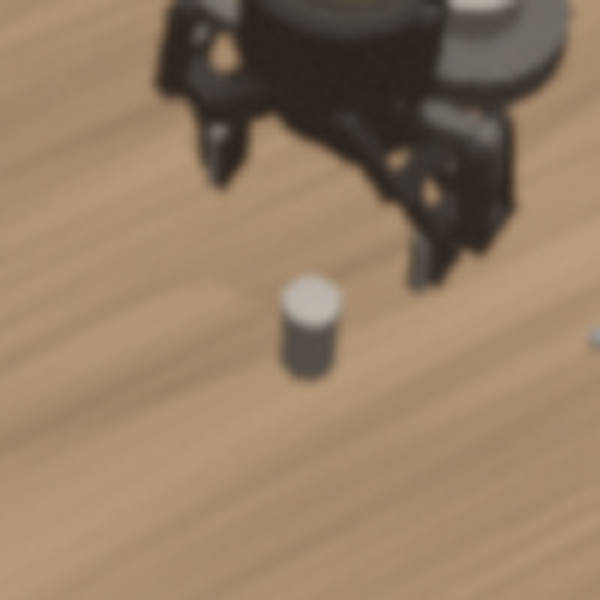

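```bash
python3 -m handwheel '[{"tx":-0.075,"ty":0,"tz":0.1,"rx":0,"ry":-0.001,"rz":0.005,"gripper":-1},{"tx":0,"ty":0,"tz":0.08,"rx":0,"ry":0,"rz":0,"gripper":-1},{"tx":0,"ty":0,"tz":0,"rx":0,"ry":0,"rz":0,"gripper":-1},{"tx":0,"ty":0,"tz":0,"rx":0,"ry":0,"rz":0,"gripper":-1}]'; python3 -c "
from h import *
go(.6349,-.001,.035,25)"
```

```text
time: 37.78
ee_pos: [0.6359, -0.0017, 0.0671]
orientation: [0.001, 0.538, 0.843, 0.0]
wrist_force: [-0.0, -0.7, 0.7]
grip_width: 0.0854
t 37.77 pos [ 0.6359 -0.0017  0.0671] w 0.0854 F [-0.  -0.7  0.7] q6 -0.55
 turn first r [ 0.001  0.001 -0.001] then t [ 0.009 -0.005  0.268] | without turn t [ 0.009 -0.006  0.268]
```

```bash
python3 -m handwheel '[{"tx":0.009,"ty":-0.005,"tz":0.14,"rx":0.001,"ry":0.001,"rz":-0.001,"gripper":-1},{"tx":0,"ty":0,"tz":0.12,"rx":0,"ry":0,"rz":0,"gripper":-1},{"tx":0,"ty":0,"tz":0,"rx":0,"ry":0,"rz":0,"gripper":-1},{"tx":0,"ty":0,"tz":0,"rx":0,"ry":0,"rz":0,"gripper":-1}]'; python3 -c "
from h import *
go(.6349,-.001,.03,25)
f=arm.grab_frame('scene'); cv2.imwrite('pics/e2.png',crop(f,(310,235),50,6))"
```

```text
time: 38.28
ee_pos: [0.6344, -0.0008, 0.0331]
orientation: [-0.001, 0.537, 0.844, -0.0]
wrist_force: [0.3, -0.5, 0.3]
grip_width: 0.0856
t 38.27 pos [ 0.6344 -0.0008  0.0331] w 0.0856 F [ 0.3 -0.5  0.3] q6 -0.56
 turn first r [-0.001 -0.     0.   ] then t [-0.003  0.003  0.025] | without turn t [-0.003  0.003  0.025]
```

View pics/e2.png

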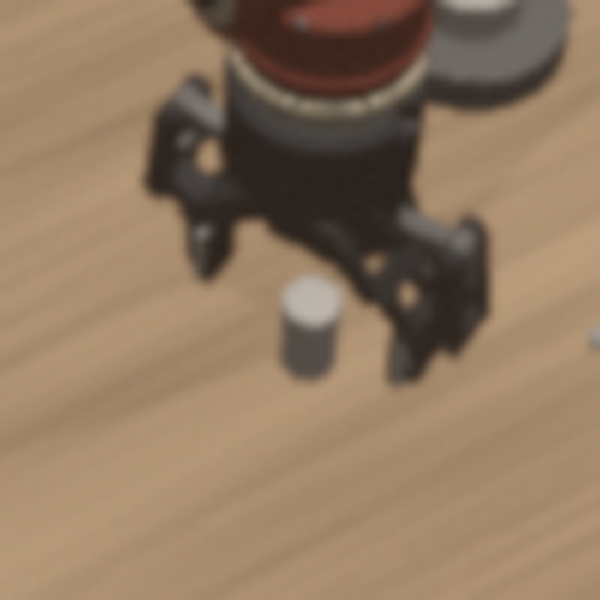

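Tips at crop (207,278) and (402,383) are centred on the plug (309,335). Close.

```bash
python3 -m handwheel '[{"tx":0,"ty":0,"tz":0.02,"rx":0,"ry":0,"rz":0,"gripper":-0.3},{"tx":0,"ty":0,"tz":0,"rx":0,"ry":0,"rz":0,"gripper":0.2},{"tx":0,"ty":0,"tz":0,"rx":0,"ry":0,"rz":0,"gripper":0.4},{"tx":0,"ty":0,"tz":0,"rx":0,"ry":0,"rz":0,"gripper":0.6},{"tx":0,"ty":0,"tz":0,"rx":0,"ry":0,"rz":0,"gripper":0.8},{"tx":0,"ty":0,"tz":0,"rx":0,"ry":0,"rz":0,"gripper":1},{"tx":0,"ty":0,"tz":0,"rx":0,"ry":0,"rz":0,"gripper":1},{"tx":0,"ty":0,"tz":0,"rx":0,"ry":0,"rz":0,"gripper":1}]' 30; python3 -c "
from h import *
go(.6349,-.001,.03,25)
f=arm.grab_frame('scene'); cv2.imwrite('pics/e3.png',crop(f,(310,235),50,6))"
```

```text
time: 39.33
ee_pos: [0.6352, -0.0009, 0.0317]
orientation: [0.0, 0.537, 0.844, 0.0]
wrist_force: [1.0, -0.6, -0.6]
grip_width: 0.0232
t 39.33 pos [ 0.6352 -0.0009  0.0317] w 0.0232 F [ 1.  -0.6 -0.6] q6 -0.56
 turn first r [0. 0. 0.] then t [ 0.    -0.002  0.014] | without turn t [ 0.    -0.002  0.014]
```

View pics/e3.png

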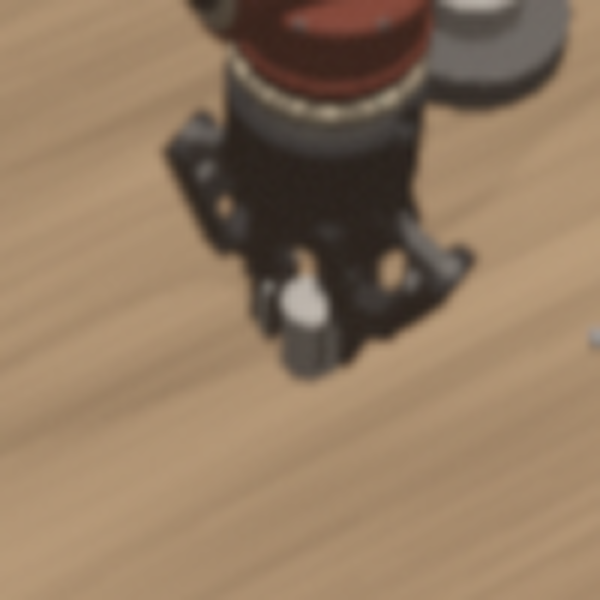

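Plug gripped upright. Lift and carry.

```bash
python3 -m handwheel '[{"tx":0,"ty":0,"tz":-0.2,"rx":0,"ry":0,"rz":0,"gripper":1},{"tx":0,"ty":0,"tz":-0.3,"rx":0,"ry":0,"rz":0,"gripper":1},{"tx":0,"ty":0,"tz":-0.35,"rx":0,"ry":0,"rz":0,"gripper":1},{"tx":0,"ty":0,"tz":-0.2,"rx":0,"ry":0,"rz":0,"gripper":1},{"tx":0,"ty":0,"tz":0,"rx":0,"ry":0,"rz":0,"gripper":1}]' 40; python3 -c "
from h import *
go(.5235,.1558,.11,25)"
```

```text
time: 40.0
ee_pos: [0.6331, -0.0007, 0.1582]
orientation: [-0.002, 0.537, 0.844, -0.001]
wrist_force: [0.3, 0.3, -1.2]
grip_width: 0.0227
t 40.0 pos [ 0.6331 -0.0007  0.1582] w 0.0227 F [ 0.3  0.3 -1.2] q6 -0.56
 turn first r [-0.002 -0.001  0.   ] then t [ 1.568 -0.277  0.402] | without turn t [ 1.567 -0.274  0.407]
```

```bash
python3 -m handwheel '[{"tx":0.33,"ty":-0.06,"tz":0,"rx":0,"ry":0,"rz":0,"gripper":1},{"tx":0.35,"ty":-0.06,"tz":0,"rx":0,"ry":0,"rz":0,"gripper":1},{"tx":0.35,"ty":-0.06,"tz":0,"rx":0,"ry":0,"rz":0,"gripper":1},{"tx":0.35,"ty":-0.06,"tz":0,"rx":0,"ry":0,"rz":0,"gripper":1},{"tx":0.18,"ty":-0.03,"tz":0,"rx":0,"ry":0,"rz":0,"gripper":1},{"tx":0,"ty":0,"tz":0,"rx":0,"ry":0,"rz":0,"gripper":1},{"tx":0,"ty":0,"tz":0,"rx":0,"ry":0,"rz":0,"gripper":1}]'; python3 -c "
from h import *
go(.5235,.1558,.11,25)"
```

```text
time: 40.88
ee_pos: [0.5156, 0.1581, 0.1462]
orientation: [-0.009, 0.538, 0.843, -0.007]
wrist_force: [1.2, 0.6, -1.1]
grip_width: 0.0226
t 40.88 pos [0.5156 0.1581 0.1462] w 0.0226 F [ 1.2  0.6 -1.1] q6 -0.28
 turn first r [-0.01  -0.004 -0.001] then t [-0.045  0.052  0.302] | without turn t [-0.047  0.058  0.301]
```

```bash
python3 -m handwheel '[{"tx":-0.04,"ty":0.04,"tz":0.14,"rx":-0.01,"ry":-0.004,"rz":-0.001,"gripper":1},{"tx":0,"ty":0,"tz":0.12,"rx":0,"ry":0,"rz":0,"gripper":1},{"tx":0,"ty":0,"tz":0,"rx":0,"ry":0,"rz":0,"gripper":1},{"tx":0,"ty":0,"tz":0,"rx":0,"ry":0,"rz":0,"gripper":1}]'; python3 -c "
from h import *
go(.5235,.1558,.088,25)"
```

```text
time: 41.38
ee_pos: [0.5229, 0.1533, 0.1128]
orientation: [-0.0, 0.538, 0.843, -0.001]
wrist_force: [0.5, 0.4, -1.5]
grip_width: 0.0229
t 41.38 pos [0.5229 0.1533 0.1128] w 0.0229 F [ 0.5  0.4 -1.5] q6 -0.28
 turn first r [-0.001  0.    -0.001] then t [0.017 0.014 0.207] | without turn t [0.017 0.014 0.207]
```

```bash
python3 -m handwheel '[{"tx":0.017,"ty":0.014,"tz":0.1,"rx":-0.001,"ry":0,"rz":0,"gripper":1},{"tx":0,"ty":0,"tz":0.09,"rx":0,"ry":0,"rz":0,"gripper":1},{"tx":0,"ty":0,"tz":0,"rx":0,"ry":0,"rz":0,"gripper":1},{"tx":0,"ty":0,"tz":0,"rx":0,"ry":0,"rz":0,"gripper":1}]'; python3 -c "
from h import *
go(.5235,.1558,.08,25)
f=arm.grab_frame('scene'); cv2.imwrite('pics/e4.png',crop(f,(338,180),50,6))"
```

```text
time: 41.88
ee_pos: [0.5241, 0.1561, 0.0892]
orientation: [0.001, 0.538, 0.843, 0.001]
wrist_force: [1.1, -0.2, -1.8]
grip_width: 0.0226
t 41.88 pos [0.5241 0.1561 0.0892] w 0.0226 F [ 1.1 -0.2 -1.8] q6 -0.28
 turn first r [ 0.001  0.    -0.001] then t [-0.    -0.006  0.077] | without turn t [-0.    -0.006  0.077]
```

View pics/e4.png

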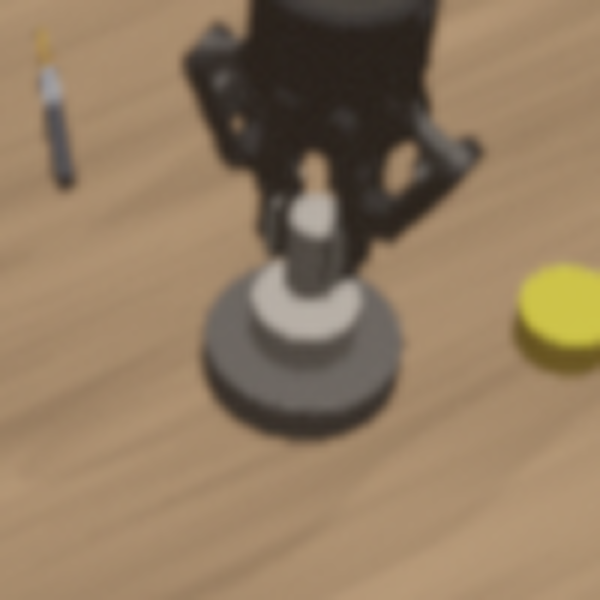

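Plug is upright above the disc. Lower to contact.

```bash
python3 -m handwheel '[{"tx":0,"ty":-0.006,"tz":0.05,"rx":0.001,"ry":0,"rz":0,"gripper":1},{"tx":0,"ty":0,"tz":0,"rx":0,"ry":0,"rz":0,"gripper":1},{"tx":0,"ty":0,"tz":0.02,"rx":0,"ry":0,"rz":0,"gripper":1},{"tx":0,"ty":0,"tz":0,"rx":0,"ry":0,"rz":0,"gripper":1}]'; python3 -c "
from h import *
go(.5235,.1558,.0797,25)"
```

```text
time: 42.42
ee_pos: [0.5237, 0.1559, 0.0808]
orientation: [0.0, 0.538, 0.843, 0.0]
wrist_force: [0.2, 0.0, -0.5]
grip_width: 0.0229
t 42.42 pos [0.5237 0.1559 0.0808] w 0.0229 F [ 0.2  0.  -0.5] q6 -0.28
 turn first r [ 0.     0.    -0.001] then t [ 0.    -0.002  0.009] | without turn t [ 0.    -0.002  0.009]
```

```bash
python3 -m handwheel '[{"tx":0,"ty":0,"tz":0.014,"rx":0,"ry":0,"rz":0,"gripper":1},{"tx":0,"ty":0,"tz":0,"rx":0,"ry":0,"rz":0,"gripper":1},{"tx":0,"ty":0,"tz":0.01,"rx":0,"ry":0,"rz":0,"gripper":1},{"tx":0,"ty":0,"tz":0,"rx":0,"ry":0,"rz":0,"gripper":1}]'; python3 -c "
from h import *
go(.5235,.1558,.0797,25)"
```

```text
time: 42.92
ee_pos: [0.5246, 0.156, 0.0798]
orientation: [0.001, 0.538, 0.843, 0.0]
wrist_force: [-0.2, 0.7, -0.2]
grip_width: 0.0228
t 42.92 pos [0.5246 0.156  0.0798] w 0.0228 F [-0.2  0.7 -0.2] q6 -0.28
 turn first r [ 0.001  0.001 -0.001] then t [ 0.003 -0.009  0.001] | without turn t [ 0.003 -0.009  0.001]
```

```bash
python3 -m handwheel '[{"tx":0,"ty":0,"tz":0,"rx":0,"ry":0,"rz":0,"gripper":0.3},{"tx":0,"ty":0,"tz":0,"rx":0,"ry":0,"rz":0,"gripper":0},{"tx":0,"ty":0,"tz":0,"rx":0,"ry":0,"rz":0,"gripper":-0.5},{"tx":0,"ty":0,"tz":0,"rx":0,"ry":0,"rz":0,"gripper":-1},{"tx":0,"ty":0,"tz":0,"rx":0,"ry":0,"rz":0,"gripper":-1},{"tx":0,"ty":0,"tz":0,"rx":0,"ry":0,"rz":0,"gripper":-1}]'; python3 -m handwheel '[{"tx":0,"ty":0,"tz":-0.1,"rx":0,"ry":0,"rz":0,"gripper":-1},{"tx":0,"ty":0,"tz":-0.25,"rx":0,"ry":0,"rz":0,"gripper":-1},{"tx":0,"ty":0,"tz":-0.35,"rx":0,"ry":0,"rz":0,"gripper":-1},{"tx":0,"ty":0,"tz":-0.3,"rx":0,"ry":0,"rz":0,"gripper":-1},{"tx":0,"ty":0,"tz":0,"rx":0,"ry":0,"rz":0,"gripper":-1}]'; python3 -c "
from h import *
go(.42,.3,.2,25)"
```

```text
time: 43.68
ee_pos: [0.5248, 0.156, 0.0796]
orientation: [0.001, 0.538, 0.843, 0.001]
wrist_force: [0.9, 0.3, 0.3]
grip_width: 0.0858
time: 44.3
ee_pos: [0.5247, 0.1561, 0.2064]
orientation: [0.002, 0.538, 0.843, 0.001]
wrist_force: [0.7, 0.2, -0.9]
grip_width: 0.0851
t 44.3 pos [0.5247 0.1561 0.2064] w 0.0851 F [ 0.7  0.2 -0.9] q6 -0.28
 turn first r [ 0.002  0.001 -0.001] then t [ 1.456 -0.284  0.053] | without turn t [ 1.455 -0.288  0.049]
```

Moving aside so both cameras can see everything.

```bash
python3 -m handwheel '[{"tx":0.36,"ty":-0.07,"tz":0,"rx":0,"ry":0,"rz":0,"gripper":-1},{"tx":0.36,"ty":-0.07,"tz":0,"rx":0,"ry":0,"rz":0,"gripper":-1},{"tx":0.36,"ty":-0.07,"tz":0,"rx":0,"ry":0,"rz":0,"gripper":-1},{"tx":0.36,"ty":-0.07,"tz":0,"rx":0,"ry":0,"rz":0,"gripper":-1},{"tx":0,"ty":0,"tz":0,"rx":0,"ry":0,"rz":0,"gripper":-1},{"tx":0,"ty":0,"tz":0,"rx":0,"ry":0,"rz":0,"gripper":-1},{"tx":0,"ty":0,"tz":0,"rx":0,"ry":0,"rz":0,"gripper":-1},{"tx":0,"ty":0,"tz":0,"rx":0,"ry":0,"rz":0,"gripper":-1}]'; python3 -c "
from h import *
f=arm.grab_frame('scene');t=arm.grab_frame('top')
cv2.imwrite('pics/f.png',np.vstack([np.hstack([crop(f,(338,178),30,5),crop(t,(206,210),30,5)]),np.hstack([crop(f,(230,225),30,5),crop(t,(349,214),30,5)])]))
cv2.imwrite('pics/ft.png',t['pixels'][:,:,::-1])"
```

```text
time: 45.3
ee_pos: [0.4182, 0.2995, 0.2016]
orientation: [0.001, 0.54, 0.841, -0.001]
wrist_force: [-0.7, -0.4, -0.4]
grip_width: 0.0855
```

View pics/f.png

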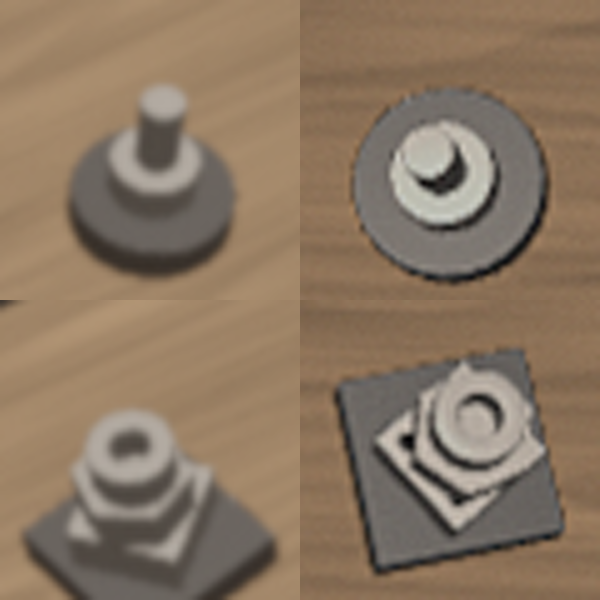

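View pics/ft.png

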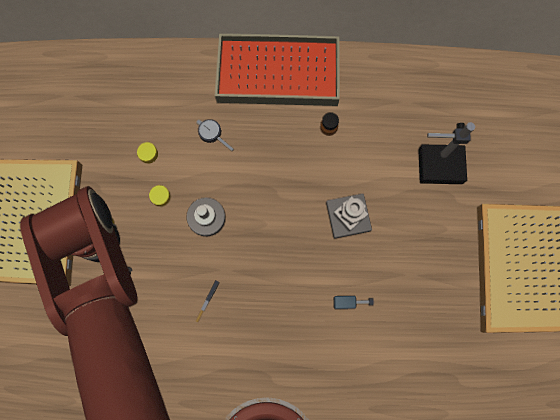

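```bash
python3 -c "
from h import *
f=arm.grab_frame('scene');t=arm.grab_frame('top')
print(unproj(t,np.array([[130.5,151]])/5+[175.6,179.6],.092),unproj(f,np.array([[163,103]])/5+[307.6,147.6],.092))
print(unproj(t,np.array([[142.5,174]])/5+[175.6,179.6],.048),unproj(f,np.array([[154.5,158]])/5+[307.6,147.6],.048))
print(arm.sense()['joint_velocities'].round(4)); arm.sign_off()"
```

```text
[[0.52441925 0.1547372  0.092     ]] [[0.52690257 0.15459379 0.092     ]]
[[0.52271573 0.15562302 0.048     ]] [[0.52556164 0.15469607 0.048     ]]
[ 0.0061  0.0013  0.0011  0.0006 -0.0021 -0.0008]
the job is handed in; nothing more can be done
```

Both height masters are built and standing free, and the job was handed in at about 45 s of the 128 s allowed. All offsets below come from the camera pictures; no verdict was reported.

- **Square stone:** The square block is about 2 mm off the stone's centre. The hexagonal block is about 3.5 mm off the block, and the ring about 1 mm off the hexagonal block.
- **Round stone:** The disc is within about 1 mm of the stone's centre, and the upright cylinder about 2 mm off the disc.
- **Bystanders:** The indicator stand shows in the same place in the first and last top pictures, at about (443,163), and I never went near it. The two yellow discs visible in the last picture had not moved. The arm hid the third one, which I never touched.
- **Disagreements:** The two cameras differed by 1 to 3 mm on most points. One early scene-camera reading of the square stone was about 7 mm off the top camera's in x. A later one used only three of its four corners and was discarded. I placed by the top camera, checking the arm's own reading and the scene camera too, and the stacked pieces agreed in both views.
- **Not checked:** I did not measure tilt; both stacks look level in both views. The gripper was open and well clear at the end.

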